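# Book in and hang up the new packs

## Robot

A 6-joint arm with a two-finger parallel gripper is mounted at the origin on the work surface. World frame = base frame: x ahead of the robot, y to its left, z up, the work surface at z = 0. Lengths are in m, angles in degrees, forces in N, time in s.
With the tool pointing down it reaches from about 0.3 to 0.75 m from the base axis. Payload 8.5 kg.
Tool frame: the origin (TCP) lies on the centre line of the jaws, within the pads' length; the fingertips stand 19 mm ahead of it and the grasp point (between the pads) is the TCP; z points along the fingers, x is the direction in which the jaws open and shut, and the axes are right-handed (so a half turn about z gives the same grasp; the last joint's range is limited). The gripper opens to 85 mm and grips with 20 to 120 N. Pads are 22 mm wide; open, the fingers measure 114 mm over their backs; the gripper's body (76 mm by 85 mm) begins 54 mm behind the grasp point. The pads swing forward as they close: fully open they stand 13 mm farther back than shut.
Start: joints at [-89.341, 21.807, 74.336, -0, 83.858, -12.336], TCP at [0.124, -0.536, 0.25] pointing down, gripper open.
Joint ranges: [-178.18, 178.18], [-50.72, 133.34], [12.68, 142.11], [-81.47, 261.47], [9.98, 163.14], [-165.26, 165.26]. Speed limits (degrees/s): [136.94, 136.94, 180, 180, 180, 180].

## Interface

Orientations are given as a 3x3 rotation matrix whose columns are the frame's x, y, z axes.
In Python, from rig import env, cams, order gives the robot as it stands.
- The arm moves only by the tool step_arm, never from a script. Its argument "steps" is a list of rows, each an object with "xyz": the shift along the tool's x, y, z normalised to -1 to 1, where 1 is 0.04 m, a list of three; "turn": the turn, a rotation vector about the tool's x, y, z normalised to -1 to 1, where 1 is 0.08 rad, a list of three; "gripper": the gripper command: -1 is shut, 1 is fully open, values between are in proportion. A call has 1 to 20 rows; each row shifts and turns the commanded pose from where the row before left it, along the tool's axes as they then stand; what a row does not reach is not made up. A row lasts 1/12 s, in which the tool goes at most 41.7 mm and 7.16 degrees, less where a joint would pass 70% of its speed; a pose out of reach is approached as far as the arm can. A call with a number of a shift or a turn outside -1 to 1 is refused whole. A call with a gripper value outside its range is refused whole. The fingers move at their own pace and stop on an object; "squeeze" is the grip in N (left out, the last holds). Time passes only in rows, so rows that do not move let the fingers close. It gives the time, the measured TCP pose, the force and the opening at its end, in the units of the state.
- env.observe(): the state, without advancing time (a new reading comes with each control period).
- cams.get_image(name): name is "scene" or "top"; returns (picture, depth): 400x640x3 uint8, red, green, blue; 400x640 float32, m along the optical axis (not along the pixel's ray), 0 where there is no reading.
- cams.camera_info(name): a dict with "fx", "fy", "cx", "cy" (pixels), "k1" (the pictures are not rectified: a ray, as slopes to the right and down, at radius r is drawn at 1 + k1 r^2 times it, then the intrinsics apply), "extrinsics" (4x4, takes a point from camera to world coordinates). Camera axes: x right, y down, z forward; pixel columns grow to the right and rows downward; lengths in m; the calibration is good to about 2 mm. A picture is of the moment at which its call begins. camera_info takes no time and is no camera call.
- order.close_job(): hands the job in, once; it reports no verdict.
The state is a dict: "time_s": time; "q": joint angles; "qvel": joint speeds; "joint_efforts": joint torques, N m; "position": TCP position; "tool_rot": TCP orientation; "ft_force": force on the tool from outside, world axes, zero at the start; "wrist_torque": the same for the moment, N m; "grip_width": finger opening in m.
Only numpy, scipy, OpenCV 4.12 (cv2) and the standard library are available. Lean on these libraries where they do the work, as an engineer would, in place of code of your own. Each camera call takes 0.05 s, during which the arm holds its last target. There are 200 camera calls.

## Task

Book in the delivery: lay the delivery board flat on the bed of the date-stamp press with its orange field under the stamp, pull the lever all the way down, then ease it slowly back up to rest without letting it spring. Then file the board flat in the grey tray, and hang every new pack that stands on the table on the display peg that already carries a pack of its colour, in front of that pack, hanging straight and still, without knocking off or dragging along the packs already there. Leave all the other goods where they stand.

Things in the scene. Friction and masses are not known exactly. Their poses are not given: they have to be found in the camera images.
- new_red: new red hang pack, rigid, 100 to 200 g, bottom-heavy, standing loose on the table (may be absent). Origin: centre of its underside; z up, x = thickness, y = width; front and back alike. Body 40 (x) by 64 (y) by 60 mm high; above it, centred, a stiff header plate 8 mm thick (x), 64 mm wide, z = 60 to 158 mm, with the hang hole. Hanging, its origin is 111 mm below the peg's axis
- hole_red (a point): point in new_red's header, on its mid-plane at z = 98 mm of the pack (may be absent): middle of the hang hole, which passes through along x. Hole 36 mm wide (y = -18 to 18), from 20 mm below this point up to a gabled top, 7 mm above it at the sides and 20 mm at the middle. The solid strip above (20 to 60 mm over this point) is the place to grip, across its 8 mm
- hung_red: the red hang pack that already hangs on a peg, near its root (which peg differs from start to start); same shape, size and axes as new_red. Its +x points along the peg towards the frame, -x towards the free tip
- new_green: new green hang pack, rigid, 100 to 200 g, bottom-heavy, standing loose on the table (may be absent). Origin: centre of its underside; z up, x = thickness, y = width; front and back alike. Body 40 (x) by 64 (y) by 60 mm high; above it, centred, a stiff header plate 8 mm thick (x), 64 mm wide, z = 60 to 158 mm, with the hang hole. Hanging, its origin is 111 mm below the peg's axis
- hole_green (a point): point in new_green's header, on its mid-plane at z = 98 mm of the pack (may be absent): middle of the hang hole, which passes through along x. Hole 36 mm wide (y = -18 to 18), from 20 mm below this point up to a gabled top, 7 mm above it at the sides and 20 mm at the middle. The solid strip above (20 to 60 mm over this point) is the place to grip, across its 8 mm
- hung_green: the green hang pack that already hangs on a peg, near its root (which peg differs from start to start); same shape, size and axes as new_green. Its +x points along the peg towards the frame, -x towards the free tip
- new_blue: new blue hang pack, rigid, 100 to 200 g, bottom-heavy, standing loose on the table (may be absent). Origin: centre of its underside; z up, x = thickness, y = width; front and back alike. Body 40 (x) by 64 (y) by 60 mm high; above it, centred, a stiff header plate 8 mm thick (x), 64 mm wide, z = 60 to 158 mm, with the hang hole. Hanging, its origin is 111 mm below the peg's axis
- hole_blue (a point): point in new_blue's header, on its mid-plane at z = 98 mm of the pack (may be absent): middle of the hang hole, which passes through along x. Hole 36 mm wide (y = -18 to 18), from 20 mm below this point up to a gabled top, 7 mm above it at the sides and 20 mm at the middle. The solid strip above (20 to 60 mm over this point) is the place to grip, across its 8 mm
- hung_blue: the blue hang pack that already hangs on a peg, near its root (which peg differs from start to start); same shape, size and axes as new_blue. Its +x points along the peg towards the frame, -x towards the free tip
- display: fixed display stand: upright open wire frame 340 mm wide with a dark top bar (top 208 mm up); foot plate 12 mm thick, x = -130 to 30 mm. Origin on the table below the pegs' roots; its -x points out from the frame along the pegs, y along the frame. Three pegs, at y = -100, 0 and 100 mm, each carry one pack about 30 mm out from the root; there is room for a second in front
- peg_mid (a point): point on the axis of the middle peg (display y = 0), 60 mm out from its root, 200 mm above the table. The pegs are alike: round steel bars 12 mm thick, level from the root (x = 0 of the display) to x = -112 mm, then turned up at 45 degrees to a free end at x = -126 mm whose top is 214 mm above the table
- stamp_lever (a joint): angle of the date-stamp press's lever, rad: 0 = up at rest, 0.6 = fully down on its stop. A spring returns it: at the knob it needs about 4 N to start and 11 N fully down; let go, it snaps back
- stamp_knob (a point): centre of the black ball knob, 32 mm across, on the free end of the press's lever. The lever's pivot is 150 mm above the table, 160 mm from the knob; the lever points from the pivot along the press's -x, 0.3 rad above level at rest and 0.3 rad below level fully down (knob 197 mm up, then 103 mm up)
- stamp_press: fixed blue and grey date-stamp press. Origin on the table right under the lever's pivot; the lever points along its -x. Base 100 mm wide, x = -140 to 40 mm; column 160 mm high, 44 mm wide, x = -10 to 40 mm. Dark flat bed, top 30 mm above the table, x = -115 to -25 mm, reaching out to the +y side (y = -40 to 135 mm)
- stamp_bed (a point): point on the top of the press's bed right under the stamp (press x = -70, y = 0 mm, 30 mm above the table). The rubber stamp (36 by 30 mm) over it moves straight down with the lever, from 80 mm above the table at rest to 40 mm; the board goes under it from the bed's open +y side
- delivery_board: loose wooden delivery board, a stiff plate 70 mm (x) by 145 mm (y), 8 mm thick, 100 g, lying flat. Origin: centre of its underside, z up. A black square grip post, 16 by 16 mm, stands on it at x = 0, y = 47.5 mm, its top 52 mm above the underside
- stamp_field (a point): centre of the orange stamp field (30 by 24 mm) on the board's top face, at board x = 0, y = -52.5 mm: opposite the grip post
- board_post (a point): centre of the top of the board's grip post (board x = 0, y = 47.5, z = 52 mm)
- filing_tray: fixed grey open tray, outside 150 mm (x) by 185 mm (y), 30 mm high, walls 4 mm, floor 4 mm thick. Origin: centre of its underside
- noodle_cup: bystander, loose: red instant-noodle cup, 98 mm across, 100 mm high; origin at the centre of its underside. To be left alone
- drink_can: bystander, loose: yellow drink can, 66 mm across, 115 mm high; origin at the centre of its underside. To be left alone
- sweet_jar: bystander, loose: yellow sweet jar, 90 mm across, 120 mm high; origin at the centre of its underside. To be left alone
- tea_mug: bystander, loose: white tea mug, 80 mm across, 90 mm high; origin at the centre of its underside. To be left alone
Not all that is in view belongs to the job. Leave any yellow look-alike of the new_blue alone.

How it is judged (in metres and radians):
On the way, in this order (a step that is already met when the one before it is completed fails the run):
1. the board lies flat on the bed, its field under the stamp, and the lever is pulled fully down (value of joint stamp_lever above 0.54 rad and distance between stamp_field and stamp_bed below 0.019 m and angle between delivery_board's own z axis and vertical below 0.08 rad), for 0.1 s.
2. the lever is back up at rest (value of joint stamp_lever below 0.06 rad and distance between stamp_field and stamp_bed below 0.019 m and angle between delivery_board's own z axis and vertical below 0.08 rad), for 0.2 s.
3. the board is filed in the tray and every new pack hangs in front of the pack of its colour (x of new_red in the frame of hung_red between -0.1 and -0.03 m and y of new_red in the frame of hung_red between -0.025 and 0.025 m and z of new_red in the frame of hung_red between -0.015 and 0.015 m and height (world z) of each of new_red, new_green, new_blue above 0.07 m and angle between each of new_red, new_green, new_blue's own z axis and vertical below 0.2 rad and angle between the x axis of new_red and the x axis of hung_red, either way round below 0.4 rad and linear speed of each of new_red, new_green, new_blue, delivery_board below 0.03 m/s and x of new_green in the frame of hung_green between -0.1 and -0.03 m and y of new_green in the frame of hung_green between -0.025 and 0.025 m and z of new_green in the frame of hung_green between -0.015 and 0.015 m and angle between the x axis of new_green and the x axis of hung_green, either way round below 0.4 rad and x of new_blue in the frame of hung_blue between -0.1 and -0.03 m and y of new_blue in the frame of hung_blue between -0.025 and 0.025 m and z of new_blue in the frame of hung_blue between -0.015 and 0.015 m and angle between the x axis of new_blue and the x axis of hung_blue, either way round below 0.4 rad and x of delivery_board in the frame of filing_tray between -0.04 and 0.04 m and y of delivery_board in the frame of filing_tray between -0.045 and 0.045 m and height (world z) of delivery_board below 0.012 m and angle between delivery_board's own z axis and vertical below 0.08 rad), for 0.2 s.
At the end, for the whole second after the job is handed in: Each new pack hangs still on the peg of the hung pack of its colour, 30-100 mm in front of it, within 25 mm sideways and 15 mm in height, upright within 0.2 rad, square within 0.4 rad. First packs still hang within 40 mm of start. Lever up, board flat inside tray (all of step 3 and height (world z) of each of hung_red, hung_green, hung_blue above 0.07 m and distance of each of hung_red, hung_green, hung_blue from where it was at the start of the episode below 0.04 m and angle between each of hung_red, hung_green, hung_blue's own z axis and vertical below 0.2 rad and value of joint stamp_lever below 0.06 rad); the robot touches nothing.
It fails at once if the stamp lever springs back (faster than 1.5 rad/s) instead of being eased (velocity of joint stamp_lever below -1.5 rad/s).
It fails at once if a pack already on display is knocked off its peg (height (world z) of any of hung_red, hung_green, hung_blue below 0.05 m).
It fails at once if a bystander is shifted by more than 50 mm or knocked over (distance of any of noodle_cup, drink_can, sweet_jar, tea_mug from where it was at the start of the episode above 0.05 m or angle between any of noodle_cup, drink_can, sweet_jar, tea_mug's own z axis and vertical above 0.5 rad).
Of new_red, new_green, new_blue only 2 to 3 are there at a start; the rules pass over those that are not, and their reading is None.
At some moment in a run one of new_red, new_green, new_blue may be knocked a few centimetres aside while the robot is not near it.
It also fails if it takes over 200 s, if anything falls off the work surface, if the arm or the gripper's body presses on something with over 40 N, if the wrist force passes 120 N, or if a joint passes its speed limit or range.

## Working session

There is one attempt and no reset: what is moved stays moved. The work goes in short steps, Python scripts to look and compute and a tool call to move; the robot and the scene stay as the last step left them, time stands still between calls to the robot, and variables do not carry over. Pictures are saved under pics/ and viewed, about 12 in all and at most 16, crops included, and the job is handed in when it is done.

Besides the shell and the picture viewer there is one more tool, called after "Call:" as name([rows], argument=value, ...), one row to a line, values as JSON. step_arm: Moves the arm, as the interface text tells. Scaled input: -1 to 1 covers 0.04 m each way for a shift and 0.08 rad each way for a turn. Its arguments: {"type":"object","properties":{"steps":{"type":"array"},"squeeze":{"type":"number"}},"required":["steps"]}

```bash
ls; mkdir -p pics; cat > h.py <<'E'
import numpy as np, cv2
from rig import env, cams, order
def shot(n,tag):
    im,d=cams.get_image(n); np.savez(f'pics/{tag}.npz',im=im,d=d)
    cv2.imwrite(f'pics/{tag}.png',im[:,:,::-1]); return im,d
def ray(n,u,v):
    c=cams.camera_info(n); K=np.array([[c['fx'],0,c['cx']],[0,c['fy'],c['cy']],[0,0,1.]])
    p=cv2.undistortPoints(np.array([[[u,v]]],float),K,np.array([c['k1'],0,0,0,0.])).ravel() 
    # exact inversion of 1+k1 r^2
    x=np.array([(u-c['cx'])/c['fx'],(v-c['cy'])/c['fy']]);s=x.copy()
    for _ in range(30): s=x/(1+c['k1']*(s@s))
    return np.array([s[0],s[1],1.]),np.array(c['extrinsics'])
def at(n,u,v,z):   # intersect plane z
    r,E=ray(n,u,v); w=E[:3,:3]@r; o=E[:3,3]; return o+w*(z-o[2])/w[2]
def dep(n,d,u,v):
    r,E=ray(n,u,v); k=d[int(round(v))-1:int(round(v))+2,int(round(u))-1:int(round(u))+2]; k=k[k>0]
    return E[:3,:3]@(r*np.median(k))+E[:3,3] if len(k) else None
def cloud(n,d):
    c=cams.camera_info(n); h,w=d.shape; U,V=np.meshgrid(np.arange(w),np.arange(h))
    x=np.stack([(U-c['cx'])/c['fx'],(V-c['cy'])/c['fy']],-1); s=x.copy()
    for _ in range(30): s=x/(1+c['k1']*(s**2).sum(-1,keepdims=True))
    P=np.concatenate([s,np.ones((h,w,1))],-1)*d[...,None]; E=np.array(c['extrinsics'])
    return P@E[:3,:3].T+E[:3,3]
def proj(n,p):
    c=cams.camera_info(n);E=np.array(c['extrinsics']); q=E[:3,:3].T@(np.array(p)-E[:3,3]); s=q[:2]/q[2]; s=s*(1+c['k1']*(s@s))
    return s[0]*c['fx']+c['cx'],s[1]*c['fy']+c['cy']
E
python3 - <<'E'
from h import *
for n in('top','scene'):
    shot(n,n+'0'); print(np.round(np.array(cams.camera_info(n)['extrinsics']),3).tolist())
s=env.observe(); print(s)
E
```

```text
pics
[[0.008, -0.998, 0.069, 0.358], [-1.0, -0.008, -0.001, 0.02], [0.002, -0.069, -0.998, 1.762], [0.0, 0.0, 0.0, 1.0]]
[[-0.753, 0.441, -0.489, 1.066], [0.658, 0.5, -0.563, 0.69], [-0.004, -0.746, -0.666, 0.911], [0.0, 0.0, 0.0, 1.0]]
{'time_s': 0.1, 'q': array([-8.93418059e+01,  2.18385239e+01,  7.43770434e+01, -4.29094089e-05,
        8.38590655e+01, -1.23367542e+01]), 'qvel': array([ 0.16290023, -0.05530584, -0.1370687 , -0.00173169, -0.07032978,
        0.06552628]), 'joint_efforts': array([ 3.57117009e-03, -4.49217904e+01, -2.31656367e+01, -1.97026675e-04,
        3.68743538e-03, -1.07660125e-05]), 'position': array([ 0.12366164, -0.53568715,  0.24978026]), 'tool_rot': array([[ 2.24865212e-01, -9.74389879e-01, -1.57079117e-05],
       [-9.74389048e-01, -2.24865041e-01,  1.30249319e-03],
       [-1.27266834e-03, -2.77579791e-04, -9.99999152e-01]]), 'ft_force': array([-0.2078041 ,  0.50730569,  0.06414613]), 'wrist_torque': array([-0.03324709,  0.00933868, -0.04337651]), 'grip_width': 0.08508121957610758}
```

View pics/top0.png

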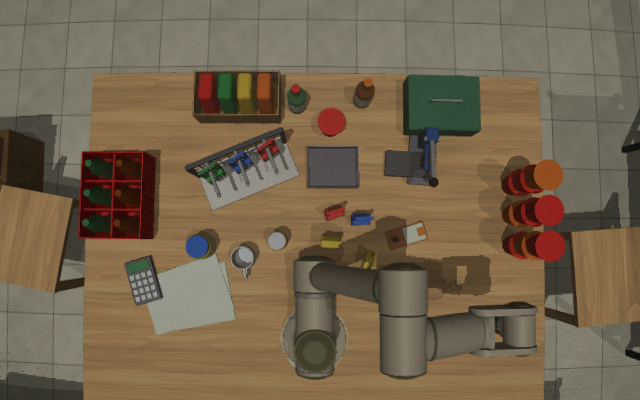

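View pics/scene0.png

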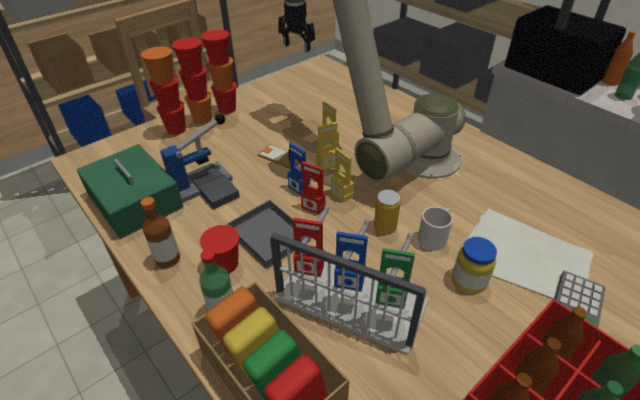

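```bash
python3 - <<'E'
import cv2
a=cv2.imread('pics/top0.png')[125:275,300:450]; cv2.imwrite('pics/c1.png',cv2.resize(a,(600,600),interpolation=cv2.INTER_CUBIC))
a=cv2.imread('pics/top0.png')[120:215,180:305]; b=cv2.imread('pics/scene0.png')[90:350,150:430]
cv2.imwrite('pics/c2.png',cv2.resize(a,None,fx=6,fy=6,interpolation=cv2.INTER_CUBIC))
cv2.imwrite('pics/c3.png',cv2.resize(b,(646,600),interpolation=cv2.INTER_CUBIC))
E
```

```text
(no output)
```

View pics/c1.png

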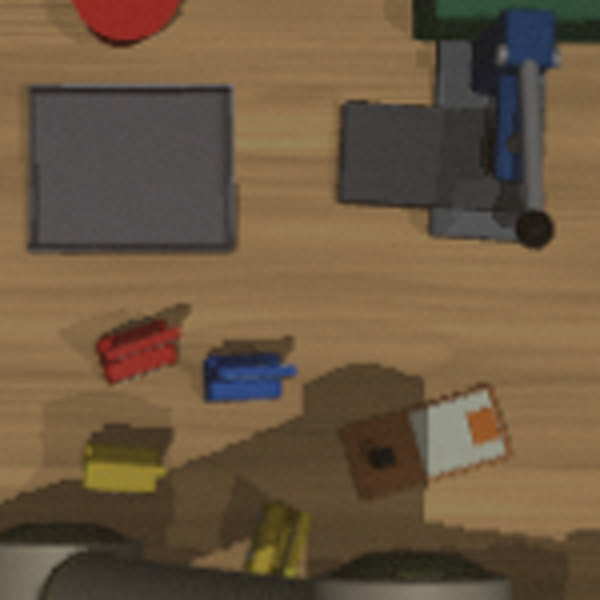

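View pics/c2.png

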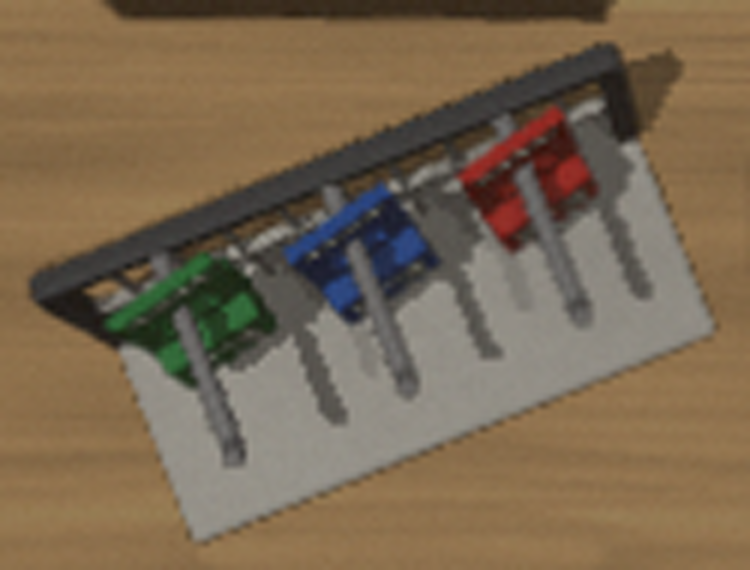

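View pics/c3.png

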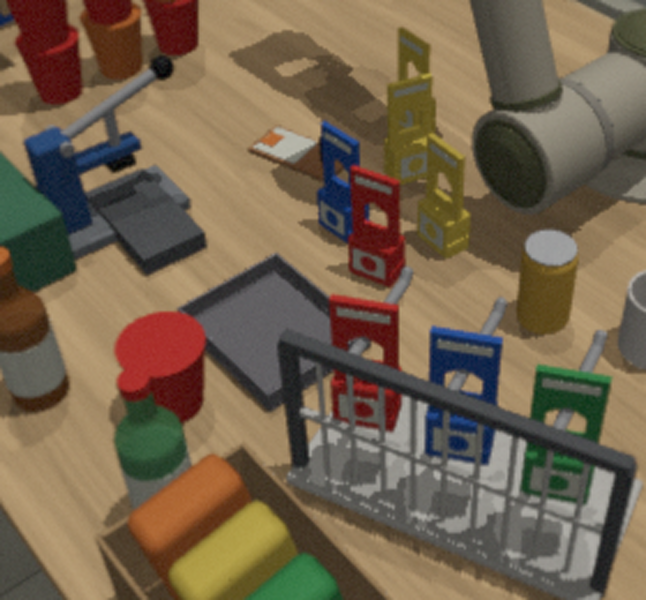

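```bash
cat > m.py <<'E'
from h import *
def c1(u,v,z): return at('top',300+(u+.5)/4-.5,125+(v+.5)/4-.5,z)
def c2(u,v,z): return at('top',180+(u+.5)/6-.5,120+(v+.5)/6-.5,z)
def hdr(col,tag='0',box=None,zr=(.145,.17),cam='both'):
    out=[]
    for n in(('scene','top') if cam=='both' else (cam,)):
        f=np.load(f'pics/{n}{tag}.npz'); P=cloud(n,f['d']); hsv=cv2.cvtColor(f['im'],cv2.COLOR_RGB2HSV).astype(int)
        lo,hi={'red':(-8,8),'blue':(105,128),'green':(50,75)}[col]; H=hsv[...,0]; H=np.where(H>170,H-180,H)
        m=(H>=lo)&(H<=hi)&(hsv[...,1]>110)&(P[...,2]>zr[0])&(P[...,2]<zr[1])
        if box: m&=(P[...,0]>box[0])&(P[...,0]<box[1])&(P[...,1]>box[2])&(P[...,1]<box[3])
        out.append((n,P[m]))
    return out
def fit(col,tag,box,zr):
    for n,p in hdr(col,tag,box,zr):
        if len(p)<6: print(col,n,len(p)); continue
        c=np.median(p,0); q=p[:,:2]-p[:,:2].mean(0); w,V=np.linalg.eigh(q.T@q); a=V[:,1]; t=q@a
        mid=p[:,:2].mean(0)+a*(t.max()+t.min())/2
        print(col,n,len(p),'mid',mid.round(4),'ang',np.degrees(np.arctan2(a[1],a[0])).round(1),'len',np.ptp(t).round(4),'z',p[:,2].min().round(3),p[:,2].max().round(3))
E
python3 - <<'E'
from m import *
for k,u in dict(board=[(489,383),(510,455),(362,500),(338,432)]).items():
    print(k,[c1(*p,.008)[:2].round(4).tolist() for p in u])
print('post',c1(382,457,.052),'field',c1(484,426,.008),'knob',c1(534,229,.197))
print('bed',[c1(*p,.03)[:2].round(4).tolist() for p in [(345,100),(340,203)]],'basecorner',[c1(*p,.015).round(4)[:2].tolist() for p in[(430,235),(440,40)]])
print('tray',[c1(*p,.03)[:2].round(4).tolist() for p in [(28,85),(233,85),(236,250),(28,250)]])
print('tips',[c2(*p,.212)[:2].round(4).tolist() for p in [(580,315),(405,388),(233,458)]])
print('roots',[c2(*p,.204)[:2].round(4).tolist() for p in [(503,122),(330,192),(160,260)]])
print('foot',[c2(*p,.012)[:2].round(4).tolist() for p in [(715,328),(198,540)]])
nb=(.2,.52,-.2,.1)
for c in('red','blue','green'):
    fit(c,'0',nb,(.1,.17)); fit(c,'0',nb,(.15,.17))
for c in('red','blue','green'):
    fit(c,'0',(.4,.75,.05,.4),(.22,.26))
from scipy.spatial import cKDTree
# knob, stamp lever from scene
f=np.load('pics/scene0.npz'); print('knob scene', dep('scene',f['d'],150+163*280/646,90+68*260/600))
for n,u,v in [('cup',332,122),('can',277,240),('jar',197,246),('mug',242,257)]: print(n,dep('top',np.load('pics/top0.npz')['d'],u,v))
E
```

```text
board [[0.425, -0.3871], [0.36, -0.406], [0.3189, -0.2713], [0.3799, -0.2496]]
post [ 0.35761799 -0.2816754   0.052     ] field [ 0.38606653 -0.38236357  0.008     ] knob [ 0.54322431 -0.38136405  0.197     ]
bed [[0.6782, -0.2535], [0.5846, -0.2485]] basecorner [[0.5583, -0.3326], [0.7376, -0.3435]]
tray [[0.6888, 0.0322], [0.6907, -0.1523], [0.5414, -0.155], [0.5397, 0.0309]]
tips [[0.5683, 0.1274], [0.5283, 0.2204], [0.4901, 0.3119]]
roots [[0.6742, 0.1712], [0.6353, 0.2641], [0.5978, 0.3556]]
foot [[0.5881, 0.0599], [0.4575, 0.3697]]
red scene 290 mid [ 0.4532 -0.063 ] ang 109.7 len 0.0667 z 0.1 0.161
red top 60 mid [ 0.4482 -0.0659] ang 109.7 len 0.0619 z 0.105 0.166
red scene 82 mid [ 0.4522 -0.0629] ang 109.2 len 0.0647 z 0.15 0.161
red top 49 mid [ 0.4483 -0.0659] ang 110.1 len 0.0618 z 0.15 0.166
blue scene 173 mid [ 0.4313 -0.1585] ang 93.5 len 0.0664 z 0.101 0.162
blue top 53 mid [ 0.4261 -0.1591] ang 92.2 len 0.0605 z 0.134 0.166
blue scene 58 mid [ 0.4297 -0.1566] ang 91.3 len 0.0617 z 0.15 0.162
blue top 49 mid [ 0.4261 -0.1594] ang 92.8 len 0.06 z 0.15 0.166
green scene 0
green top 0
green scene 0
green top 0
red scene 265 mid [0.6555 0.166 ] ang 125.4 len 0.0635 z 0.22 0.25
red top 77 mid [0.6517 0.1612] ang 125.1 len 0.063 z 0.221 0.257
blue scene 237 mid [0.6137 0.2566] ang 125.7 len 0.061 z 0.22 0.251
blue top 51 mid [0.6105 0.2535] ang 125.4 len 0.0609 z 0.24 0.257
green scene 213 mid [0.577  0.3494] ang 125.5 len 0.0596 z 0.22 0.251
green top 47 mid [0.5733 0.3468] ang 125.7 len 0.0606 z 0.239 0.254
knob scene [ 0.54734326 -0.36723275  0.20227273]
cup [ 0.76062853 -0.05563251  0.09866027]
can [0.35084083 0.12870273 0.11382349]
jar [0.32772397 0.39898774 0.11883062]
mug [0.28787946 0.2618617  0.00032176]
```

```bash
cat > g.py <<'E'
import sys
from h import *
def go(t,th,s=None):
    s=s or env.observe(); R=s['tool_rot']; cur=np.degrees(np.arctan2(R[1,0],R[0,0])); dt=(th-cur+180)%360-180
    c,k=np.cos(np.radians(th)),np.sin(np.radians(th)); d=np.array(t)-s['position']
    l=np.array([c*d[0]+k*d[1],k*d[0]-c*d[1],-d[2]])/.04
    print('t',round(s['time_s'],2),'pos',s['position'].round(4),'th',cur.round(2),'tilt',R[:2,2].round(4),'w',round(s['grip_width'],4),'F',s['ft_force'].round(1))
    print('  turn z total',round(-np.radians(dt)/.08,3),' xyz total after turn',l.round(3))
if __name__=='__main__':
    a=list(map(float,sys.argv[1:])); go(a[:3],a[3])
E
python3 g.py .3576 -.2817 .12 -73
```

```text
t 0.1 pos [ 0.1237 -0.5357  0.2498] th -77.01 tilt [-0.      0.0013] w 0.0851 F [-0.2  0.5  0.1]
  turn z total -0.874  xyz total after turn [-4.362 -7.449  3.245]
```

Call:
step_arm([
  {"xyz": [0,0,0],"turn": [0,0,-0.874],"gripper": 0},
  {"xyz": [-0.436,-0.745,0.3],"turn": [0,0,0],"gripper": 0},
  {"xyz": [-0.436,-0.745,0.3],"turn": [0,0,0],"gripper": 0},
  {"xyz": [-0.436,-0.745,0.3],"turn": [0,0,0],"gripper": 0},
  {"xyz": [-0.436,-0.745,0.3],"turn": [0,0,0],"gripper": 0},
  {"xyz": [-0.436,-0.745,0.3],"turn": [0,0,0],"gripper": 0},
  {"xyz": [-0.436,-0.745,0.3],"turn": [0,0,0],"gripper": 0},
  {"xyz": [-0.436,-0.745,0.3],"turn": [0,0,0],"gripper": 0},
  {"xyz": [-0.436,-0.745,0.3],"turn": [0,0,0],"gripper": 0},
  {"xyz": [-0.436,-0.745,0.3],"turn": [0,0,0],"gripper": 0},
  {"xyz": [-0.436,-0.745,0.3],"turn": [0,0,0],"gripper": 0},
  {"xyz": [0,0,0.2],"turn": [0,0,0],"gripper": 0},
  {"xyz": [0,0,0],"turn": [0,0,0],"gripper": 0},
  {"xyz": [0,0,0],"turn": [0,0,0],"gripper": 0},
], squeeze=60)

```text
time_s: 1.27
position: [0.3575, -0.2823, 0.1222]
tool_rot: [[0.293, -0.956, -0.001], [-0.956, -0.293, 0.0], [-0.0, 0.0, -1.0]]
ft_force: [-0.1, -0.2, 0.1]
grip_width: 0.0427
```

```bash
python3 g.py .3576 -.2817 .038 -73; python3 - <<'E'
from h import *
shot('scene','s1')
a=cv2.imread('pics/s1.png')[60:300,170:430]; cv2.imwrite('pics/s1c.png',cv2.resize(a,(650,600),interpolation=cv2.INTER_CUBIC))
E
```

```text
t 1.27 pos [ 0.3575 -0.2823  0.1222] th -72.98 tilt [-0.0006  0.0003] w 0.0427 F [-0.1 -0.2  0.1]
  turn z total 0.005  xyz total after turn [-0.013 -0.007  2.105]
```

View pics/s1c.png

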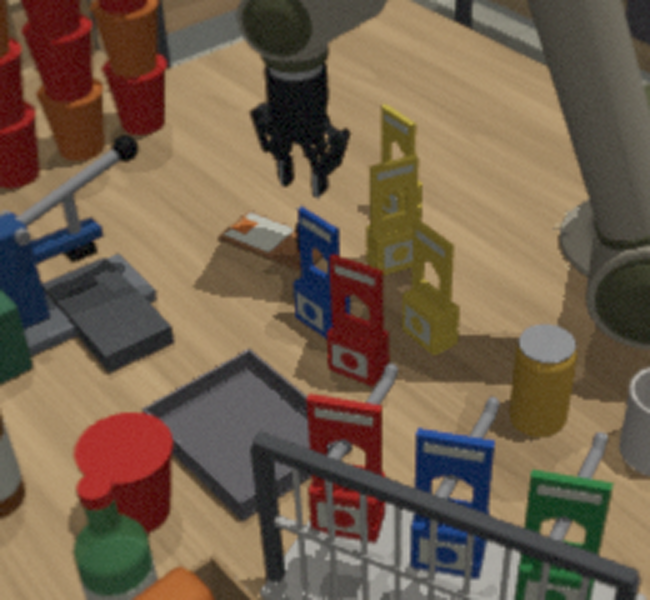

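```bash
python3 - <<'E'
from m import *
f=np.load('pics/s1.npz');P=cloud('scene',f['d']); hsv=cv2.cvtColor(f['im'],cv2.COLOR_RGB2HSV)
m=((hsv[...,0]>20)&(hsv[...,0]<34)&(hsv[...,1]>140)&(P[...,2]>.11)&(P[...,2]<.17)&(P[...,1]<.06)).astype(np.uint8)
n,l=cv2.connectedComponents(m)
for i in range(1,n):
    p=P[l==i]
    if len(p)<25: continue
    print(len(p),'min',p.min(0).round(3),'max',p.max(0).round(3))
    print(p[p[:,1].argmin()].round(3),p[p[:,1].argmax()].round(3))
E
```

```text
329 min [ 0.199 -0.305  0.11 ] max [ 0.316 -0.175  0.161]
[ 0.199 -0.305  0.155] [ 0.259 -0.175  0.149]
179 min [ 0.343 -0.084  0.111] max [ 0.357 -0.017  0.16 ]
[ 0.347 -0.084  0.141] [ 0.354 -0.017  0.147]
```

Call:
step_arm([
  {"xyz": [0,0,0.4],"turn": [0,0,0],"gripper": 0},
  {"xyz": [0,0,0.4],"turn": [0,0,0],"gripper": 0},
  {"xyz": [0,0,0.4],"turn": [0,0,0],"gripper": 0},
  {"xyz": [0,0,0.4],"turn": [0,0,0],"gripper": 0},
  {"xyz": [0,0,0.3],"turn": [0,0,0],"gripper": 0},
  {"xyz": [0,0,0.2],"turn": [0,0,0],"gripper": 0},
  {"xyz": [0,0,0],"turn": [0,0,0],"gripper": 0},
  {"xyz": [0,0,0],"turn": [0,0,0],"gripper": -1},
  {"xyz": [0,0,0],"turn": [0,0,0],"gripper": -1},
  {"xyz": [0,0,0],"turn": [0,0,0],"gripper": -1},
  {"xyz": [0,0,0],"turn": [0,0,0],"gripper": -1},
  {"xyz": [0,0,0],"turn": [0,0,0],"gripper": -1},
], squeeze=60)

```text
time_s: 2.32
position: [0.3579, -0.2827, 0.0393]
tool_rot: [[0.292, -0.956, 0.001], [-0.956, -0.292, -0.002], [0.002, -0.0, -1.0]]
ft_force: [-2.1, -1.2, 6.4]
grip_width: 0.0153
```

```bash
python3 g.py .6317 -.2664 .085 -93.3
```

```text
t 2.32 pos [ 0.3579 -0.2827  0.0393] th -72.99 tilt [ 0.0011 -0.0021] w 0.0153 F [-2.1 -1.2  6.4]
  turn z total 4.43  xyz total after turn [-0.801 -6.81  -1.143]
```

```bash
python3 g.py .6351 -.2265 .12 -93.3
```

```text
t 2.32 pos [ 0.3579 -0.2827  0.0393] th -72.99 tilt [ 0.0011 -0.0021] w 0.0153 F [-2.1 -1.2  6.4]
  turn z total 4.43  xyz total after turn [-1.802 -6.837 -2.018]
```

Call:
step_arm([
  {"xyz": [0,0,-0.3],"turn": [0,0,0],"gripper": -1},
  {"xyz": [0,0,-0.5],"turn": [0,0,0],"gripper": -1},
  {"xyz": [0,0,-0.6],"turn": [0,0,0],"gripper": -1},
  {"xyz": [0,0,-0.618],"turn": [0,0,0],"gripper": -1},
  {"xyz": [0,0,0],"turn": [0,0,0.63],"gripper": -1},
  {"xyz": [0,0,0],"turn": [0,0,0.76],"gripper": -1},
  {"xyz": [0,0,0],"turn": [0,0,0.76],"gripper": -1},
  {"xyz": [0,0,0],"turn": [0,0,0.76],"gripper": -1},
  {"xyz": [0,0,0],"turn": [0,0,0.76],"gripper": -1},
  {"xyz": [0,0,0],"turn": [0,0,0.76],"gripper": -1},
  {"xyz": [-0.1,-0.337,0],"turn": [0,0,0],"gripper": -1},
  {"xyz": [-0.2,-0.8,0],"turn": [0,0,0],"gripper": -1},
  {"xyz": [-0.25,-0.9,0],"turn": [0,0,0],"gripper": -1},
  {"xyz": [-0.25,-0.9,0],"turn": [0,0,0],"gripper": -1},
  {"xyz": [-0.25,-0.9,0],"turn": [0,0,0],"gripper": -1},
  {"xyz": [-0.25,-0.9,0],"turn": [0,0,0],"gripper": -1},
  {"xyz": [-0.25,-0.9,0],"turn": [0,0,0],"gripper": -1},
  {"xyz": [-0.152,-0.8,0],"turn": [0,0,0],"gripper": -1},
  {"xyz": [-0.1,-0.4,0],"turn": [0,0,0],"gripper": -1},
  {"xyz": [0,0,0],"turn": [0,0,0],"gripper": -1},
])

```text
time_s: 3.98
position: [0.6374, -0.2244, 0.1185]
tool_rot: [[-0.055, -0.998, 0.001], [-0.998, 0.055, 0.0], [-0.0, -0.001, -1.0]]
ft_force: [-0.4, 0.2, -1.6]
grip_width: 0.0152
```

```bash
python3 g.py .6351 -.2265 .08 -93.3;  python3 - <<'E'
from h import *
shot('top','t2');shot('scene','s2')
a=cv2.imread('pics/t2.png')[110:210,350:460]; b=cv2.imread('pics/s2.png')[120:240,140:300]
cv2.imwrite('pics/t2c.png',np.vstack([cv2.resize(a,(320,290),interpolation=cv2.INTER_CUBIC),cv2.resize(b,(320,240),interpolation=cv2.INTER_CUBIC)]))
E
```

```text
t 3.98 pos [ 0.6374 -0.2244  0.1185] th -93.15 tilt [0.001  0.0001] w 0.0152 F [-0.4  0.2 -1.6]
  turn z total 0.032  xyz total after turn [0.056 0.053 0.962]
```

View pics/t2c.png

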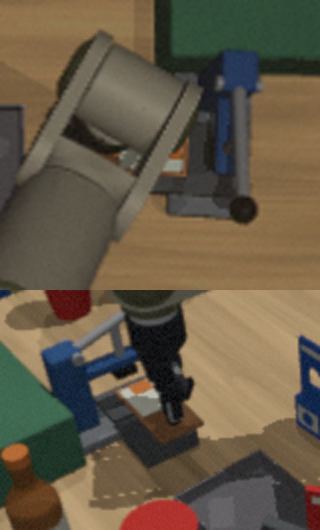

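```bash
python3 - <<'E'
from h import *
d=np.load('pics/s2.npz')['d']
for u,v in [(203,128),(217,136),(228,130),(235,128),(212,150),(222,165)]: print(u,v,dep('scene',d,u,v))
# board top plane tilt
P=cloud('scene',d); im=np.load('pics/s2.npz')['im']
for u,v in [(202,160),(207,166),(206,155),(226,180),(238,170),(232,176)]: print(u,v,im[v,u],P[v,u].round(4))
E
```

```text
203 128 [ 0.68583572 -0.18660695  0.32027344]
217 136 [ 0.64916447 -0.19658796  0.2756828 ]
228 130 [ 0.61273127 -0.20323911  0.27442952]
235 128 [ 0.39111579 -0.58115083  0.00073543]
212 150 [ 0.66696526 -0.20345353  0.23713271]
222 165 [ 0.64727325 -0.20398409  0.17806258]
202 160 [18 17 21] [ 0.6301 -0.372   0.0911]
207 166 [128  98  74] [ 0.6321 -0.3399  0.0877]
206 155 [24 40 61] [ 0.6147 -0.3704  0.1032]
226 180 [26 29 29] [ 0.6433 -0.2056  0.1227]
238 170 [178 150 112] [ 0.5207 -0.362   0.0007]
232 176 [130 105  75] [ 0.601  -0.2504  0.0868]
```

Call:
step_arm([
  {"xyz": [0.056,0.053,0.3],"turn": [0,0,0.032],"gripper": -1},
  {"xyz": [0,0,0.4],"turn": [0,0,0],"gripper": -1},
  {"xyz": [0,0,0.3],"turn": [0,0,0],"gripper": -1},
  {"xyz": [0,0,0.12],"turn": [0,0,0],"gripper": -1},
  {"xyz": [0,0,0],"turn": [0,0,0],"gripper": -1},
  {"xyz": [0.15,0,0],"turn": [0,0,0],"gripper": -1},
  {"xyz": [0.3,0,0],"turn": [0,0,0],"gripper": -1},
  {"xyz": [0.3,0,0],"turn": [0,0,0],"gripper": -1},
  {"xyz": [0.3,0,0],"turn": [0,0,0],"gripper": -1},
  {"xyz": [0.3,0,0],"turn": [0,0,0],"gripper": -1},
  {"xyz": [0.15,0,0],"turn": [0,0,0],"gripper": -1},
  {"xyz": [0,0,0],"turn": [0,0,0],"gripper": -1},
  {"xyz": [0,0,0],"turn": [0,0,0],"gripper": -1},
])

```text
time_s: 5.17
position: [0.6288, -0.2882, 0.0741]
tool_rot: [[-0.061, -0.998, -0.0], [-0.998, 0.061, 0.0], [-0.0, 0.0, -1.0]]
ft_force: [-0.0, -0.6, -0.7]
grip_width: 0.015
```

```bash
python3 g.py .6317 -.2864 .0695 -93.3;  python3 - <<'E'
from h import *
im,d=shot('scene','s3')
b=im[120:220,150:270,::-1]
cv2.imwrite('pics/s3c.png',cv2.resize(b,(720,600),interpolation=cv2.INTER_CUBIC))
c=np.array([.6259,-.3862]);X=np.array([.998,-.0576]);Y=np.array([.0576,.998])
for a,bb in [(-.035,-.02),(.035,-.02),(-.035,.125),(.035,.125),(-.015,.012),(.015,.012),(-.015,-.012),(.015,-.012)]:
    p=c+a*X+bb*Y; u,v=proj('scene',[*p,.042]); print(a,bb,round((u-150+.5)*6),round((v-120+.5)*6))
E
```

```text
t 5.17 pos [ 0.6288 -0.2882  0.0741] th -93.49 tilt [-0.0001  0.0003] w 0.015 F [-0.  -0.6 -0.7]
  turn z total -0.042  xyz total after turn [-0.048 -0.069  0.115]
-0.035 -0.02 368 259
0.035 -0.02 247 310
-0.035 0.125 502 398
0.035 0.125 377 455
-0.015 0.012 362 303
0.015 0.012 310 325
-0.015 -0.012 341 280
0.015 -0.012 289 302
```

View pics/s3c.png

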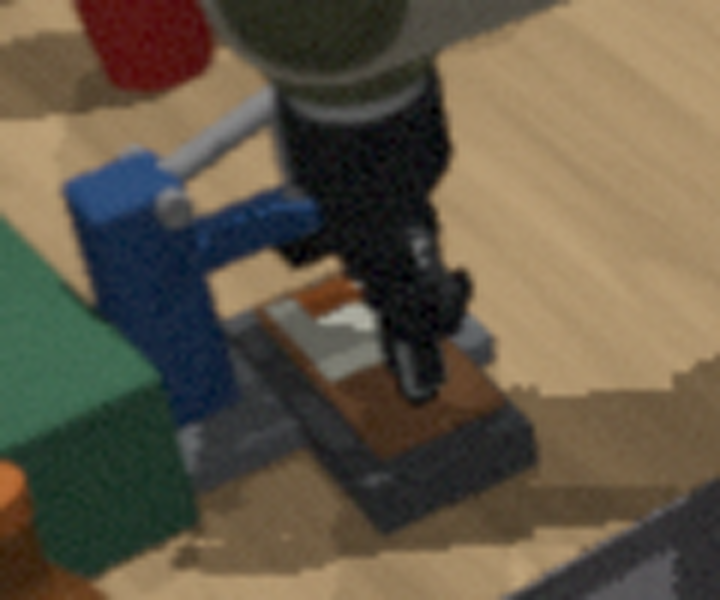

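Call:
step_arm([
  {"xyz": [-0.048,-0.069,0],"turn": [0,0,-0.042],"gripper": -1},
  {"xyz": [0,0,0.06],"turn": [0,0,0],"gripper": -1},
  {"xyz": [0,0,0.05],"turn": [0,0,0],"gripper": -1},
  {"xyz": [0,0,0],"turn": [0,0,0],"gripper": -1},
  {"xyz": [0,0,0],"turn": [0,0,0],"gripper": -1},
  {"xyz": [0,0,0],"turn": [0,0,0],"gripper": -0.4},
  {"xyz": [0,0,0],"turn": [0,0,0],"gripper": -0.2},
  {"xyz": [0,0,0],"turn": [0,0,0],"gripper": -0.1},
  {"xyz": [0,0,0],"turn": [0,0,0],"gripper": -0.1},
  {"xyz": [0,0,0],"turn": [0,0,0],"gripper": -0.1},
  {"xyz": [0,0,-0.4],"turn": [0,0,0],"gripper": -0.1},
  {"xyz": [0,0,-0.8],"turn": [0,0,0],"gripper": -0.1},
  {"xyz": [0,0,-0.9],"turn": [0,0,0],"gripper": 0.2},
  {"xyz": [0,0,-0.9],"turn": [0,0,0],"gripper": 0.4},
  {"xyz": [0,0,-0.9],"turn": [0,0,0],"gripper": 0.6},
  {"xyz": [0,0,-0.9],"turn": [0,0,0],"gripper": 0.6},
  {"xyz": [0,0,-0.7],"turn": [0,0,0],"gripper": 0.6},
  {"xyz": [0,0,0],"turn": [0,0,0],"gripper": 0.6},
])

```text
time_s: 6.72
position: [0.6327, -0.2865, 0.2973]
tool_rot: [[-0.057, -0.998, 0.01], [-0.998, 0.057, -0.007], [0.006, -0.01, -1.0]]
ft_force: [0.2, -0.5, -0.1]
grip_width: 0.0687
```

```bash
python3 g.py .5432 -.3814 .28 -93.3; python3 - <<'E'
from h import *
im,d=shot('scene','s4')
b=im[110:230,140:280,::-1]
cv2.imwrite('pics/s4c.png',cv2.resize(b,(700,600),interpolation=cv2.INTER_CUBIC))
c=np.array([.6259,-.3862]);X=np.array([.998,-.0576]);Y=np.array([.0576,.998])
for a,bb in [(-.035,-.02),(.035,-.02),(-.035,.125),(.035,.125),(-.015,.012),(.015,.012),(-.015,-.012),(.015,-.012)]:
    p=c+a*X+bb*Y; u,v=proj('scene',[*p,.038]); print(a,bb,round((u-140+.5)*5),round((v-110+.5)*5))
E
```

```text
t 6.72 pos [ 0.6327 -0.2865  0.2973] th -93.26 tilt [ 0.0099 -0.0067] w 0.0687 F [ 0.2 -0.5 -0.1]
  turn z total 0.01  xyz total after turn [2.496 2.097 0.431]
-0.035 -0.02 358 271
0.035 -0.02 257 313
-0.035 0.125 470 386
0.035 0.125 365 434
-0.015 0.012 353 307
0.015 0.012 309 326
-0.015 -0.012 335 289
0.015 -0.012 292 307
```

View pics/s4c.png

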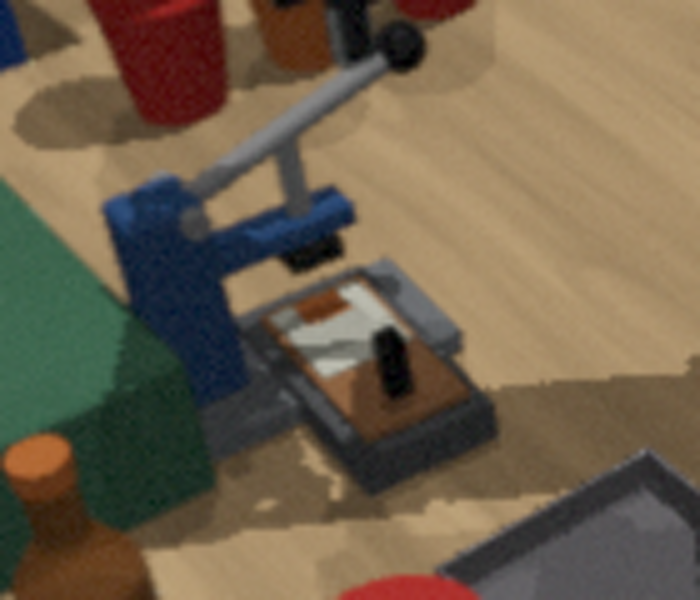

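Call:
step_arm([
  {"xyz": [0.25,0.2,0],"turn": [0,0,0],"gripper": 0.6},
  {"xyz": [0.5,0.4,0],"turn": [0,0,0],"gripper": 0.6},
  {"xyz": [0.6,0.5,0],"turn": [0,0,0],"gripper": 0.6},
  {"xyz": [0.6,0.5,0],"turn": [0,0,0],"gripper": 0.6},
  {"xyz": [0.346,0.297,0.2],"turn": [0,0,0],"gripper": 0.6},
  {"xyz": [0.2,0.2,0.231],"turn": [0,0,0],"gripper": 0.6},
  {"xyz": [0,0,0],"turn": [0,0,0],"gripper": 0.6},
  {"xyz": [0,0,0],"turn": [0,0,0],"gripper": 0.6},
  {"xyz": [0,0,0],"turn": [0,0,0],"gripper": 0.6},
], squeeze=40)

```text
time_s: 7.52
position: [0.5426, -0.3806, 0.2723]
tool_rot: [[-0.056, -0.998, -0.001], [-0.998, 0.056, 0.001], [-0.001, 0.001, -1.0]]
ft_force: [0.3, -0.0, -0.3]
grip_width: 0.0682
```

```bash
python3 g.py .544 -.381 .197 -93.3; python3 - <<'E'
from h import *
print(at('scene',140+403.5/5-.5,110+45.5/5-.5,.197))
E
```

```text
t 7.52 pos [ 0.5426 -0.3806  0.2723] th -93.24 tilt [-0.0005  0.0008] w 0.0682 F [ 0.3 -0.  -0.3]
  turn z total 0.014  xyz total after turn [ 0.008 -0.035  1.881]
[ 0.54193516 -0.38018084  0.197     ]
```

Call:
step_arm([
  {"xyz": [0,0,0.3],"turn": [0,0,0],"gripper": 0.6},
  {"xyz": [0,0,0.5],"turn": [0,0,0],"gripper": 0.6},
  {"xyz": [0,0,0.5],"turn": [0,0,0],"gripper": 0.6},
  {"xyz": [0,0,0.4],"turn": [0,0,0],"gripper": 0.6},
  {"xyz": [0,0,0.18],"turn": [0,0,0],"gripper": 0.6},
  {"xyz": [0,0,0],"turn": [0,0,0],"gripper": 0.3},
  {"xyz": [0,0,0],"turn": [0,0,0],"gripper": 0},
  {"xyz": [0,0,0],"turn": [0,0,0],"gripper": -0.3},
  {"xyz": [0,0,0],"turn": [0,0,0],"gripper": -1},
  {"xyz": [0,0,0],"turn": [0,0,0],"gripper": -1},
  {"xyz": [0,0,0],"turn": [0,0,0],"gripper": -1},
], squeeze=40)

```text
time_s: 8.43
position: [0.5428, -0.381, 0.1984]
tool_rot: [[-0.057, -0.998, 0.002], [-0.998, 0.057, -0.001], [0.001, -0.002, -1.0]]
ft_force: [0.3, 1.4, 1.8]
grip_width: 0.0295
```

```bash
python3 g.py .544 -.381 .103 -93.3; python3 - <<'E'
import numpy as np
a=.3-np.linspace(0,.6,17); x=-.16*np.cos(a); z=.15+.16*np.sin(a)
print((np.diff(x)/.04).round(3)); print((-np.diff(z)/.04).round(3))
E
```

```text
t 8.43 pos [ 0.5428 -0.381   0.1984] th -93.25 tilt [ 0.0015 -0.0011] w 0.0295 F [0.3 1.4 1.8]
  turn z total 0.012  xyz total after turn [-2.000e-03 -3.000e-02  2.385e+00]
[-0.042 -0.036 -0.031 -0.025 -0.02  -0.014 -0.008 -0.003  0.003  0.008
  0.014  0.02   0.025  0.031  0.036  0.042]
[0.144 0.146 0.147 0.148 0.149 0.149 0.15  0.15  0.15  0.15  0.149 0.149
 0.148 0.147 0.146 0.144]
```

Call:
step_arm([
  {"xyz": [0,0.042,0.144],"turn": [0,0,0],"gripper": -1},
  {"xyz": [0,0.036,0.146],"turn": [0,0,0],"gripper": -1},
  {"xyz": [0,0.056,0.295],"turn": [0,0,0],"gripper": -1},
  {"xyz": [0,0.034,0.298],"turn": [0,0,0],"gripper": -1},
  {"xyz": [0,0.011,0.3],"turn": [0,0,0],"gripper": -1},
  {"xyz": [0,-0.011,0.3],"turn": [0,0,0],"gripper": -1},
  {"xyz": [0,-0.034,0.298],"turn": [0,0,0],"gripper": -1},
  {"xyz": [0,-0.056,0.295],"turn": [0,0,0],"gripper": -1},
  {"xyz": [0,-0.036,0.146],"turn": [0,0,0],"gripper": -1},
  {"xyz": [0,-0.042,0.144],"turn": [0,0,0],"gripper": -1},
  {"xyz": [0,0,0.06],"turn": [0,0,0],"gripper": -1},
  {"xyz": [0,0,0.06],"turn": [0,0,0],"gripper": -1},
  {"xyz": [0,0,0],"turn": [0,0,0],"gripper": -1},
  {"xyz": [0,0,0],"turn": [0,0,0],"gripper": -1},
], squeeze=60)

```text
time_s: 9.6
position: [0.544, -0.3811, 0.0996]
tool_rot: [[-0.056, -0.998, 0.005], [-0.998, 0.056, -0.002], [0.002, -0.005, -1.0]]
ft_force: [5.7, 2.2, 13.3]
grip_width: 0.0291
```

```bash
python3 g.py .544 -.381 .103 -93.3; python3 - <<'E'
from h import *
im,d=shot('scene','s5')
b=im[80:230,140:320,::-1]
cv2.imwrite('pics/s5c.png',cv2.resize(b,(720,600),interpolation=cv2.INTER_CUBIC))
E
```

```text
t 9.6 pos [ 0.544  -0.3811  0.0996] th -93.2 tilt [ 0.0052 -0.0022] w 0.0291 F [ 5.7  2.2 13.3]
  turn z total 0.021  xyz total after turn [-0.003  0.001 -0.085]
```

View pics/s5c.png

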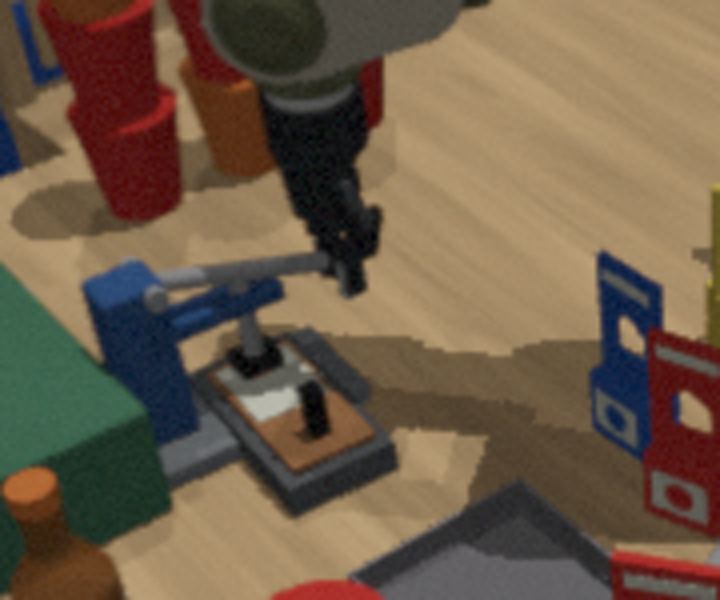

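Call:
step_arm([
  {"xyz": [0,0,0.1],"turn": [0,0,0],"gripper": -1},
  {"xyz": [0,0,0.1],"turn": [0,0,0],"gripper": -1},
  {"xyz": [0,0,0],"turn": [0,0,0],"gripper": -1},
  {"xyz": [0,0,0],"turn": [0,0,0],"gripper": -1},
])

```text
time_s: 9.98
position: [0.5456, -0.3813, 0.095]
tool_rot: [[-0.056, -0.998, 0.011], [-0.998, 0.056, -0.005], [0.004, -0.011, -1.0]]
ft_force: [8.0, 7.1, 29.4]
grip_width: 0.0292
```

Call:
step_arm([
  {"xyz": [0,0,-0.1],"turn": [0,0,0],"gripper": -1},
  {"xyz": [0,0,-0.1],"turn": [0,0,0],"gripper": -1},
  {"xyz": [0,0,-0.12],"turn": [0,0,0],"gripper": -1},
  {"xyz": [0,0.042,-0.144],"turn": [0,0,0],"gripper": -1},
  {"xyz": [0,0.036,-0.146],"turn": [0,0,0],"gripper": -1},
  {"xyz": [0,0.031,-0.147],"turn": [0,0,0],"gripper": -1},
  {"xyz": [0,0.025,-0.148],"turn": [0,0,0],"gripper": -1},
  {"xyz": [0,0.02,-0.149],"turn": [0,0,0],"gripper": -1},
  {"xyz": [0,0.014,-0.149],"turn": [0,0,0],"gripper": -1},
  {"xyz": [0,0.008,-0.15],"turn": [0,0,0],"gripper": -1},
  {"xyz": [0,0.003,-0.15],"turn": [0,0,0],"gripper": -1},
  {"xyz": [0,-0.003,-0.15],"turn": [0,0,0],"gripper": -1},
  {"xyz": [0,-0.008,-0.15],"turn": [0,0,0],"gripper": -1},
  {"xyz": [0,-0.014,-0.149],"turn": [0,0,0],"gripper": -1},
  {"xyz": [0,-0.02,-0.149],"turn": [0,0,0],"gripper": -1},
  {"xyz": [0,-0.025,-0.148],"turn": [0,0,0],"gripper": -1},
  {"xyz": [0,-0.031,-0.147],"turn": [0,0,0],"gripper": -1},
  {"xyz": [0,-0.036,-0.146],"turn": [0,0,0],"gripper": -1},
  {"xyz": [0,-0.042,-0.1],"turn": [0,0,0],"gripper": -1},
  {"xyz": [0,0,0],"turn": [0,0,0],"gripper": -1},
])

```text
time_s: 11.65
position: [0.5402, -0.3808, 0.1927]
tool_rot: [[-0.059, -0.998, -0.009], [-0.998, 0.059, 0.004], [-0.004, 0.009, -1.0]]
ft_force: [-8.7, -0.6, -8.2]
grip_width: 0.0298
```

Call:
step_arm([
  {"xyz": [0,0,-0.04],"turn": [0,0,0],"gripper": -1},
  {"xyz": [0,0,0],"turn": [0,0,0],"gripper": -1},
  {"xyz": [0,0,0],"turn": [0,0,0],"gripper": -1},
])

```text
time_s: 11.9
position: [0.5402, -0.3808, 0.1931]
tool_rot: [[-0.059, -0.998, -0.009], [-0.998, 0.059, 0.005], [-0.005, 0.009, -1.0]]
ft_force: [-4.4, -2.8, -17.5]
grip_width: 0.0292
```

Call:
step_arm([
  {"xyz": [0,0,0.05],"turn": [0,0,0],"gripper": -0.25},
  {"xyz": [0,0,0],"turn": [0,0,0],"gripper": -0.1},
  {"xyz": [0,0,0],"turn": [0,0,0],"gripper": 0.1},
  {"xyz": [0,0,0],"turn": [0,0,0],"gripper": 0.3},
  {"xyz": [0,0,0],"turn": [0,0,0],"gripper": 0.6},
  {"xyz": [0,0,0],"turn": [0,0,0],"gripper": 0.6},
  {"xyz": [0,0,-0.4],"turn": [0,0,0],"gripper": 0.6},
  {"xyz": [0,0,-0.8],"turn": [0,0,0],"gripper": 0.6},
  {"xyz": [0,0,-0.8],"turn": [0,0,0],"gripper": 0.6},
  {"xyz": [0,0,-0.5],"turn": [0,0,0],"gripper": 0.6},
  {"xyz": [0,0,0],"turn": [0,0,0],"gripper": 0.6},
  {"xyz": [0,0,0],"turn": [0,0,0],"gripper": 0.6},
])

```text
time_s: 12.9
position: [0.5426, -0.381, 0.2963]
tool_rot: [[-0.057, -0.998, 0.002], [-0.998, 0.057, -0.002], [0.002, -0.002, -1.0]]
ft_force: [0.1, 0.1, -1.1]
grip_width: 0.0684
```

```bash
python3 g.py .6317 -.2864 .14 -93.3; python3 - <<'E'
from h import *
im,d=shot('scene','s6')
b=im[80:230,140:320,::-1]
cv2.imwrite('pics/s6c.png',cv2.resize(b,(720,600),interpolation=cv2.INTER_CUBIC))
E
```

```text
t 12.9 pos [ 0.5426 -0.381   0.2963] th -93.25 tilt [ 0.0018 -0.0017] w 0.0684 F [ 0.1  0.1 -1.1]
  turn z total 0.01  xyz total after turn [-2.489 -2.088  3.907]
```

View pics/s6c.png

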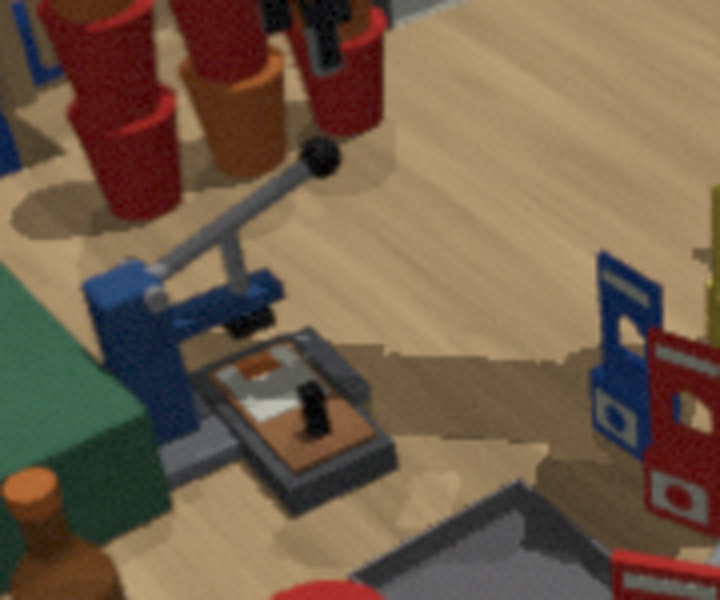

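Call:
step_arm([
  {"xyz": [-0.25,-0.2,0],"turn": [0,0,0],"gripper": 0},
  {"xyz": [-0.6,-0.5,0],"turn": [0,0,0],"gripper": 0},
  {"xyz": [-0.7,-0.6,0],"turn": [0,0,0],"gripper": 0},
  {"xyz": [-0.6,-0.5,0],"turn": [0,0,0],"gripper": 0},
  {"xyz": [-0.339,-0.288,0],"turn": [0,0,0],"gripper": 0},
  {"xyz": [0,0,0.4],"turn": [0,0,0],"gripper": 0},
  {"xyz": [0,0,0.7],"turn": [0,0,0],"gripper": 0},
  {"xyz": [0,0,0.8],"turn": [0,0,0],"gripper": 0},
  {"xyz": [0,0,0.8],"turn": [0,0,0],"gripper": 0},
  {"xyz": [0,0,0.8],"turn": [0,0,0],"gripper": 0},
  {"xyz": [0,0,0.6],"turn": [0,0,0],"gripper": 0},
  {"xyz": [0,0,0],"turn": [0,0,0],"gripper": 0},
  {"xyz": [0,0,0],"turn": [0,0,0],"gripper": 0},
], squeeze=60)

```text
time_s: 14.03
position: [0.6314, -0.2854, 0.1299]
tool_rot: [[-0.056, -0.998, -0.003], [-0.998, 0.056, 0.002], [-0.002, 0.003, -1.0]]
ft_force: [1.1, -0.1, 1.0]
grip_width: 0.0427
```

```bash
python3 g.py .6317 -.2864 .0705 -93.3
```

```text
t 14.03 pos [ 0.6314 -0.2854  0.1299] th -93.24 tilt [-0.0029  0.0021] w 0.0427 F [ 1.1 -0.1  1. ]
  turn z total 0.014  xyz total after turn [ 0.025 -0.01   1.485]
```

Down, grip, small lift, then slide out in +y (tool −x).

Call:
step_arm([
  {"xyz": [0.025,-0.01,0.35],"turn": [0,0,0],"gripper": 0},
  {"xyz": [0,0,0.4],"turn": [0,0,0],"gripper": 0},
  {"xyz": [0,0,0.4],"turn": [0,0,0],"gripper": 0},
  {"xyz": [0,0,0.3],"turn": [0,0,0],"gripper": 0},
  {"xyz": [0,0,0],"turn": [0,0,0],"gripper": 0},
  {"xyz": [0,0,0],"turn": [0,0,0],"gripper": -1},
  {"xyz": [0,0,0],"turn": [0,0,0],"gripper": -1},
  {"xyz": [0,0,0],"turn": [0,0,0],"gripper": -1},
  {"xyz": [0,0,0],"turn": [0,0,0],"gripper": -1},
  {"xyz": [0,0,0],"turn": [0,0,0],"gripper": -1},
  {"xyz": [0,0,-0.15],"turn": [0,0,0],"gripper": -1},
  {"xyz": [-0.2,0,0],"turn": [0,0,0],"gripper": -1},
  {"xyz": [-0.4,0,0],"turn": [0,0,0],"gripper": -1},
  {"xyz": [-0.4,0,0],"turn": [0,0,0],"gripper": -1},
  {"xyz": [-0.4,0,0],"turn": [0,0,0],"gripper": -1},
  {"xyz": [-0.3,0,-0.2],"turn": [0,0,0],"gripper": -1},
  {"xyz": [-0.1,0,-0.6],"turn": [0,0,0],"gripper": -1},
  {"xyz": [0,0,-0.5],"turn": [0,0,0],"gripper": -1},
  {"xyz": [0,0,0],"turn": [0,0,0],"gripper": -1},
  {"xyz": [0,0,0],"turn": [0,0,0],"gripper": -1},
], squeeze=60)

```text
time_s: 15.7
position: [0.6364, -0.2146, 0.1325]
tool_rot: [[-0.056, -0.998, 0.002], [-0.998, 0.056, -0.001], [0.001, -0.002, -1.0]]
ft_force: [-0.2, 0.1, -2.0]
grip_width: 0.0148
```

```bash
python3 g.py .6155 -.0135 .125 -90.5
```

```text
t 15.7 pos [ 0.6364 -0.2146  0.1325] th -93.21 tilt [ 0.0021 -0.0012] w 0.0148 F [-0.2  0.1 -2. ]
  turn z total -0.59  xyz total after turn [-5.022  0.565  0.188]
```

Call:
step_arm([
  {"xyz": [0,0,0],"turn": [0,0,-0.59],"gripper": -1},
  {"xyz": [-0.3,0.04,0],"turn": [0,0,0],"gripper": -1},
  {"xyz": [-0.6,0.065,0],"turn": [0,0,0],"gripper": -1},
  {"xyz": [-0.7,0.08,0],"turn": [0,0,0],"gripper": -1},
  {"xyz": [-0.7,0.08,0],"turn": [0,0,0],"gripper": -1},
  {"xyz": [-0.7,0.08,0],"turn": [0,0,0],"gripper": -1},
  {"xyz": [-0.7,0.08,0],"turn": [0,0,0],"gripper": -1},
  {"xyz": [-0.7,0.08,0],"turn": [0,0,0],"gripper": -1},
  {"xyz": [-0.422,0.06,0],"turn": [0,0,0],"gripper": -1},
  {"xyz": [-0.2,0,0.1],"turn": [0,0,0],"gripper": -1},
  {"xyz": [0,0,0.4],"turn": [0,0,0],"gripper": -1},
  {"xyz": [0,0,0.5],"turn": [0,0,0],"gripper": -1},
  {"xyz": [0,0,0.4],"turn": [0,0,0],"gripper": -1},
  {"xyz": [0,0,0],"turn": [0,0,0],"gripper": -1},
  {"xyz": [0,0,0],"turn": [0,0,0],"gripper": -1},
])

```text
time_s: 16.95
position: [0.6147, -0.0144, 0.0743]
tool_rot: [[-0.011, -1.0, -0.002], [-1.0, 0.011, 0.0], [-0.0, 0.002, -1.0]]
ft_force: [0.2, -0.6, 0.2]
grip_width: 0.0149
```

```bash
python3 g.py .6155 -.0135 .046 -90.5
```

```text
t 16.95 pos [ 0.6147 -0.0144  0.0743] th -90.61 tilt [-0.0024  0.0005] w 0.0149 F [ 0.2 -0.6  0.2]
  turn z total -0.023  xyz total after turn [-0.022 -0.019  0.707]
```

Call:
step_arm([
  {"xyz": [0,0,0.2],"turn": [0,0,0],"gripper": -1},
  {"xyz": [0,0,0.2],"turn": [0,0,0],"gripper": -1},
  {"xyz": [0,0,0.15],"turn": [0,0,0],"gripper": -1},
  {"xyz": [0,0,0.08],"turn": [0,0,0],"gripper": -1},
  {"xyz": [0,0,0.06],"turn": [0,0,0],"gripper": -1},
  {"xyz": [0,0,0],"turn": [0,0,0],"gripper": -1},
  {"xyz": [0,0,0],"turn": [0,0,0],"gripper": -0.4},
  {"xyz": [0,0,0],"turn": [0,0,0],"gripper": -0.2},
  {"xyz": [0,0,0],"turn": [0,0,0],"gripper": -0.2},
  {"xyz": [0,0,0],"turn": [0,0,0],"gripper": -0.2},
  {"xyz": [0,0,-0.4],"turn": [0,0,0],"gripper": -0.2},
  {"xyz": [0,0,-0.8],"turn": [0,0,0],"gripper": -0.2},
  {"xyz": [0,0,-0.9],"turn": [0,0,0],"gripper": 0},
  {"xyz": [0,0,-0.9],"turn": [0,0,0],"gripper": 0},
  {"xyz": [0,0,-0.9],"turn": [0,0,0],"gripper": 0},
  {"xyz": [0,0,-0.9],"turn": [0,0,0],"gripper": 0},
  {"xyz": [0,0,-0.8],"turn": [0,0,0],"gripper": 0},
  {"xyz": [0,0,-0.6],"turn": [0,0,0],"gripper": 0},
  {"xyz": [0,0,-0.3],"turn": [0,0,0],"gripper": 0},
  {"xyz": [0,0,0],"turn": [0,0,0],"gripper": 0},
])

```text
time_s: 18.62
position: [0.6159, -0.0145, 0.3107]
tool_rot: [[-0.01, -1.0, 0.006], [-1.0, 0.01, -0.001], [0.001, -0.006, -1.0]]
ft_force: [-0.2, -0.3, 0.1]
grip_width: 0.0425
```

```bash
python3 g.py .426 -.159 .32 2; python3 - <<'E'
from m import *
shot('scene','scene7');shot('top','top7')
a=cv2.imread('pics/scene7.png')[120:330,180:430]; cv2.imwrite('pics/s7c.png',cv2.resize(a,(700,588),interpolation=cv2.INTER_CUBIC))
nb=(.2,.53,-.3,.15)
for c in('red','blue','green'): fit(c,'7',nb,(.1,.17)); fit(c,'7',nb,(.15,.17))
for c in('red','blue'): fit(c,'7',(.4,.75,.05,.4),(.22,.26))
E
```

```text
t 18.62 pos [ 0.6159 -0.0145  0.3107] th -90.55 tilt [ 0.0057 -0.0012] w 0.0425 F [-0.2 -0.3  0.1]
  turn z total -20.192  xyz total after turn [-4.87   3.446 -0.232]
red scene 287 mid [ 0.4537 -0.0639] ang 109.6 len 0.0674 z 0.1 0.16
red top 53 mid [ 0.4486 -0.0674] ang 111.0 len 0.0571 z 0.115 0.166
red scene 85 mid [ 0.4528 -0.065 ] ang 108.6 len 0.0662 z 0.15 0.16
red top 46 mid [ 0.4489 -0.0673] ang 110.7 len 0.057 z 0.152 0.166
blue scene 145 mid [ 0.4315 -0.1554] ang 93.0 len 0.063 z 0.1 0.16
blue top 50 mid [ 0.4262 -0.1582] ang 92.2 len 0.0573 z 0.126 0.166
blue scene 56 mid [ 0.4305 -0.1554] ang 92.9 len 0.063 z 0.15 0.16
blue top 44 mid [ 0.4263 -0.1584] ang 92.4 len 0.0569 z 0.15 0.166
green scene 0
green top 0
green scene 0
green top 0
red scene 259 mid [0.6556 0.1658] ang 126.3 len 0.0638 z 0.22 0.251
red top 75 mid [0.6517 0.1612] ang 125.2 len 0.0632 z 0.22 0.257
blue scene 247 mid [0.6132 0.2571] ang 125.5 len 0.0624 z 0.22 0.25
blue top 53 mid [0.6103 0.2536] ang 125.0 len 0.0613 z 0.221 0.255
```

View pics/s7c.png

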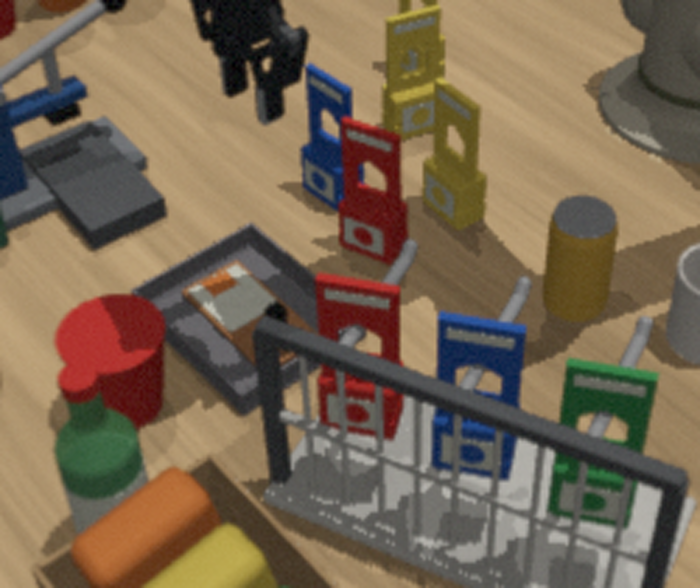

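Call:
step_arm([
  {"xyz": [0,0,0],"turn": [0,0,-1],"gripper": 0},
  {"xyz": [0,0,0],"turn": [0,0,-1],"gripper": 0},
  {"xyz": [0,0,0],"turn": [0,0,-1],"gripper": 0},
  {"xyz": [0,0,0],"turn": [0,0,-1],"gripper": 0},
  {"xyz": [0,0,0],"turn": [0,0,-1],"gripper": 0},
  {"xyz": [0,0,0],"turn": [0,0,-1],"gripper": 0},
  {"xyz": [0,0,0],"turn": [0,0,-1],"gripper": 0},
  {"xyz": [0,0,0],"turn": [0,0,-1],"gripper": 0},
  {"xyz": [0,0,0],"turn": [0,0,-1],"gripper": 0},
  {"xyz": [0,0,0],"turn": [0,0,-1],"gripper": 0},
  {"xyz": [0,0,0],"turn": [0,0,-1],"gripper": 0},
  {"xyz": [0,0,0],"turn": [0,0,-1],"gripper": 0},
  {"xyz": [0,0,0],"turn": [0,0,-1],"gripper": 0},
  {"xyz": [0,0,0],"turn": [0,0,-1],"gripper": 0},
  {"xyz": [0,0,0],"turn": [0,0,-1],"gripper": 0},
  {"xyz": [0,0,0],"turn": [0,0,-1],"gripper": 0},
  {"xyz": [0,0,0],"turn": [0,0,-1],"gripper": 0},
  {"xyz": [0,0,0],"turn": [0,0,-1],"gripper": 0},
  {"xyz": [0,0,0],"turn": [0,0,-1],"gripper": 0},
  {"xyz": [0,0,0],"turn": [0,0,-1],"gripper": 0},
])

```text
time_s: 20.38
position: [0.6149, -0.0143, 0.3055]
tool_rot: [[1.0, 0.023, -0.003], [0.023, -1.0, 0.001], [-0.003, -0.001, -1.0]]
ft_force: [0.2, 0.3, 0.8]
grip_width: 0.0425
```

```bash
python3 g.py .4265 -.1575 .21 2.3
```

```text
t 20.38 pos [ 0.6149 -0.0143  0.3055] th 1.34 tilt [-0.0035  0.0007] w 0.0425 F [0.2 0.3 0.8]
  turn z total -0.209  xyz total after turn [-4.851  3.387  2.388]
```

Call:
step_arm([
  {"xyz": [-0.251,0.187,0],"turn": [0,0,-0.209],"gripper": 0},
  {"xyz": [-0.6,0.4,0],"turn": [0,0,0],"gripper": 0},
  {"xyz": [-0.8,0.6,0],"turn": [0,0,0],"gripper": 0},
  {"xyz": [-0.8,0.6,0],"turn": [0,0,0],"gripper": 0},
  {"xyz": [-0.8,0.5,0],"turn": [0,0,0],"gripper": 0},
  {"xyz": [-0.8,0.5,0.1],"turn": [0,0,0],"gripper": 0},
  {"xyz": [-0.5,0.4,0.3],"turn": [0,0,0],"gripper": 0},
  {"xyz": [-0.3,0.2,0.5],"turn": [0,0,0],"gripper": 0},
  {"xyz": [0,0,0.6],"turn": [0,0,0],"gripper": 0},
  {"xyz": [0,0,0.5],"turn": [0,0,0],"gripper": 0},
  {"xyz": [0,0,0.3],"turn": [0,0,0],"gripper": 0},
  {"xyz": [0,0,0],"turn": [0,0,0],"gripper": 0},
  {"xyz": [0,0,0],"turn": [0,0,0],"gripper": 0},
  {"xyz": [0,0,0],"turn": [0,0,0],"gripper": 0},
])

```text
time_s: 21.55
position: [0.4262, -0.1566, 0.2158]
tool_rot: [[0.999, 0.036, -0.0], [0.036, -0.999, -0.0], [-0.0, 0.0, -1.0]]
ft_force: [-0.5, 0.2, 0.4]
grip_width: 0.0426
```

```bash
python3 g.py .4265 -.1575 .145 2.3; python3 - <<'E'
from m import *
shot('scene','scene8')
print(hdr.__name__)
for n,p in hdr('blue','8',(.2,.53,-.3,.15),(.06,.17),'scene'):
  for lo in(.06,.1,.13): 
    q=p[(p[:,2]>lo)&(p[:,2]<lo+.03)]; print(lo,len(q),q.mean(0).round(4) if len(q) else '')
E
```

```text
t 21.55 pos [ 0.4262 -0.1566  0.2158] th 2.08 tilt [-0. -0.] w 0.0426 F [-0.5  0.2  0.4]
  turn z total -0.047  xyz total after turn [0.006 0.022 1.771]
hdr
0.06 93 [ 0.4345 -0.1614  0.0699]
0.1 52 [ 0.4323 -0.1624  0.1208]
0.13 84 [ 0.4311 -0.1511  0.147 ]
```

Call:
step_arm([
  {"xyz": [0,0.022,0.3],"turn": [0,0,0],"gripper": 0},
  {"xyz": [0,0,0.5],"turn": [0,0,0],"gripper": 0},
  {"xyz": [0,0,0.5],"turn": [0,0,0],"gripper": 0},
  {"xyz": [0,0,0.3],"turn": [0,0,0],"gripper": 0},
  {"xyz": [0,0,0.17],"turn": [0,0,0],"gripper": 0},
  {"xyz": [0,0,0],"turn": [0,0,0],"gripper": 0},
  {"xyz": [0,0,0],"turn": [0,0,0],"gripper": -0.4},
  {"xyz": [0,0,0],"turn": [0,0,0],"gripper": -0.7},
  {"xyz": [0,0,0],"turn": [0,0,0],"gripper": -1},
  {"xyz": [0,0,0],"turn": [0,0,0],"gripper": -1},
  {"xyz": [0,0,0],"turn": [0,0,0],"gripper": -1},
  {"xyz": [0,0,-0.2],"turn": [0,0,0],"gripper": -1},
  {"xyz": [0,0,-0.5],"turn": [0,0,0],"gripper": -1},
  {"xyz": [0,0,-0.8],"turn": [0,0,0],"gripper": -1},
  {"xyz": [0,0,-0.9],"turn": [0,0,0],"gripper": -1},
  {"xyz": [0,0,-0.9],"turn": [0,0,0],"gripper": -1},
  {"xyz": [0,0,-0.7],"turn": [0,0,0],"gripper": -1},
  {"xyz": [0,0,-0.3],"turn": [0,0,0],"gripper": -1},
  {"xyz": [0,0,0],"turn": [0,0,0],"gripper": -1},
], squeeze=60)

```text
time_s: 23.18
position: [0.4265, -0.1577, 0.3199]
tool_rot: [[0.999, 0.036, 0.004], [0.036, -0.999, -0.003], [0.004, 0.003, -1.0]]
ft_force: [0.0, -0.2, -2.5]
grip_width: 0.0068
```

```bash
python3 g.py .479 .198 .318 23; python3 - <<'E'
from m import *
shot('scene','scene9')
p=hdr('blue','9',(.3,.53,-.3,.0),(.1,.36),'scene')[0][1]
print(len(p),p.min(0),p.max(0)); 
for lo in np.arange(.16,.34,.03):
    q=p[(p[:,2]>lo)&(p[:,2]<lo+.03)]
    if len(q): print(lo.round(2),len(q),q.mean(0).round(4),q.min(0).round(3),q.max(0).round(3))
X=np.array([np.cos(np.radians(23)),np.sin(np.radians(23))])
Y=np.array([-X[1],X[0]])
tips=np.array([[.5683,.1274],[.5283,.2204],[.4901,.3119]]);roots=np.array([[.6742,.1712],[.6353,.2641],[.5978,.3556]])
print('lat tips',(tips@Y).round(4),'roots',(roots@Y).round(4),'along',(tips@X).round(4),(roots@X).round(4))
E
```

```text
t 23.18 pos [ 0.4265 -0.1577  0.3199] th 2.09 tilt [ 0.0044 -0.0032] w 0.0068 F [ 0.  -0.2 -2.5]
  turn z total -4.563  xyz total after turn [ 4.683 -7.672  0.047]
645 [ 0.41077098 -0.18749984  0.17834905] [ 0.45101172 -0.1234568   0.34887087]
0.16 49 [ 0.4353 -0.1367  0.1841] [ 0.413 -0.183  0.178] [ 0.448 -0.124  0.19 ]
0.19 124 [ 0.4349 -0.1338  0.205 ] [ 0.411 -0.169  0.191] [ 0.45  -0.123  0.22 ]
0.22 233 [ 0.4349 -0.1489  0.2339] [ 0.411 -0.186  0.221] [ 0.449 -0.124  0.249]
0.25 91 [ 0.4292 -0.1546  0.2622] [ 0.424 -0.187  0.25 ] [ 0.433 -0.126  0.28 ]
0.28 94 [ 0.4291 -0.1483  0.2945] [ 0.422 -0.187  0.281] [ 0.441 -0.124  0.31 ]
0.31 50 [ 0.428  -0.1393  0.3249] [ 0.42  -0.182  0.31 ] [ 0.444 -0.126  0.338]
0.34 4 [ 0.4371 -0.1471  0.3479] [ 0.421 -0.149  0.347] [ 0.451 -0.145  0.349]
lat tips [-0.1048 -0.0035  0.0956] roots [-0.1058 -0.0051  0.0938] along [0.5729 0.5724 0.573 ] [0.6875 0.688  0.6892]
```

Call:
step_arm([
  {"xyz": [0,0,-0.2],"turn": [0,0,-0.763],"gripper": -1},
  {"xyz": [0,0,-0.2],"turn": [0,0,-0.76],"gripper": -1},
  {"xyz": [0,0,-0.1],"turn": [0,0,-0.76],"gripper": -1},
  {"xyz": [0,0,0],"turn": [0,0,-0.76],"gripper": -1},
  {"xyz": [0,0,0],"turn": [0,0,-0.76],"gripper": -1},
  {"xyz": [0,0,0],"turn": [0,0,-0.76],"gripper": -1},
  {"xyz": [0.15,-0.25,0],"turn": [0,0,0],"gripper": -1},
  {"xyz": [0.3,-0.5,0],"turn": [0,0,0],"gripper": -1},
  {"xyz": [0.45,-0.75,0],"turn": [0,0,0],"gripper": -1},
  {"xyz": [0.5,-0.8,0],"turn": [0,0,0],"gripper": -1},
  {"xyz": [0.5,-0.8,0],"turn": [0,0,0],"gripper": -1},
  {"xyz": [0.5,-0.8,0],"turn": [0,0,0],"gripper": -1},
  {"xyz": [0.5,-0.8,0],"turn": [0,0,0],"gripper": -1},
  {"xyz": [0.5,-0.8,0],"turn": [0,0,0],"gripper": -1},
  {"xyz": [0.45,-0.75,0],"turn": [0,0,0],"gripper": -1},
  {"xyz": [0.4,-0.65,0],"turn": [0,0,0],"gripper": -1},
  {"xyz": [0.3,-0.5,0],"turn": [0,0,0],"gripper": -1},
  {"xyz": [0.177,-0.262,0],"turn": [0,0,0],"gripper": -1},
  {"xyz": [0,0,0],"turn": [0,0,0],"gripper": -1},
  {"xyz": [0,0,0],"turn": [0,0,0],"gripper": -1},
])

```text
time_s: 24.9
position: [0.4801, 0.1986, 0.336]
tool_rot: [[0.921, 0.391, -0.002], [0.391, -0.921, -0.001], [-0.002, -0.0, -1.0]]
ft_force: [1.2, -0.8, -1.2]
grip_width: 0.0073
```

```bash
python3 g.py .4808 .1983 .253 23
```

```text
t 24.9 pos [0.4801 0.1986 0.336 ] th 22.99 tilt [-0.0017 -0.0007] w 0.0073 F [ 1.2 -0.8 -1.2]
  turn z total -0.001  xyz total after turn [0.013 0.013 2.076]
```

Down to insertion height, then a check of pack against peg.

Call:
step_arm([
  {"xyz": [0.013,0.013,0.3],"turn": [0,0,0],"gripper": -1},
  {"xyz": [0,0,0.4],"turn": [0,0,0],"gripper": -1},
  {"xyz": [0,0,0.4],"turn": [0,0,0],"gripper": -1},
  {"xyz": [0,0,0.4],"turn": [0,0,0],"gripper": -1},
  {"xyz": [0,0,0.35],"turn": [0,0,0],"gripper": -1},
  {"xyz": [0,0,0.2],"turn": [0,0,0],"gripper": -1},
  {"xyz": [0,0,0],"turn": [0,0,0],"gripper": -1},
  {"xyz": [0,0,0],"turn": [0,0,0],"gripper": -1},
])

```text
time_s: 25.57
position: [0.4813, 0.1975, 0.2552]
tool_rot: [[0.921, 0.389, -0.0], [0.389, -0.921, -0.0], [-0.0, 0.0, -1.0]]
ft_force: [0.1, 0.2, -0.9]
grip_width: 0.0071
```

```bash
python3 g.py .4808 .1983 .253 23; python3 - <<'E'
from m import *
im,d=shot('scene','scene10')
a=im[150:330,250:460,::-1]; cv2.imwrite('pics/s10c.png',cv2.resize(a,(700,600),interpolation=cv2.INTER_CUBIC))
p=hdr('blue','10',(.4,.56,.1,.3),(.07,.28),'scene')[0][1]
X=np.array([np.cos(np.radians(23)),np.sin(np.radians(23))]);Y=np.array([-X[1],X[0]])
for lo in np.arange(.08,.28,.02):
    q=p[(p[:,2]>lo)&(p[:,2]<lo+.02)]; a,b=q[:,:2]@X,q[:,:2]@Y
    if len(q)>3: print(lo.round(2),len(q),'along',np.median(a).round(4),'lat',b.min().round(4),b.max().round(4))
print(p[:,2].min())
E
```

```text
t 25.57 pos [0.4813 0.1975 0.2552] th 22.92 tilt [-0.     -0.0001] w 0.0071 F [ 0.1  0.2 -0.9]
  turn z total -0.018  xyz total after turn [-0.004 -0.023  0.054]
0.1 28 along 0.5398 lat -0.0375 0.0244
0.12 69 along 0.5396 lat -0.0358 0.0254
0.14 80 along 0.5397 lat -0.0359 0.0257
0.16 262 along 0.5286 lat -0.0371 0.0256
0.18 141 along 0.5235 lat -0.0383 0.0253
0.2 77 along 0.5242 lat -0.0369 0.0251
0.22 129 along 0.5235 lat -0.0371 0.0253
0.24 58 along 0.5236 lat -0.0374 0.0246
0.26 42 along 0.523 lat -0.037 0.0252
0.11137103366860401
```

View pics/s10c.png

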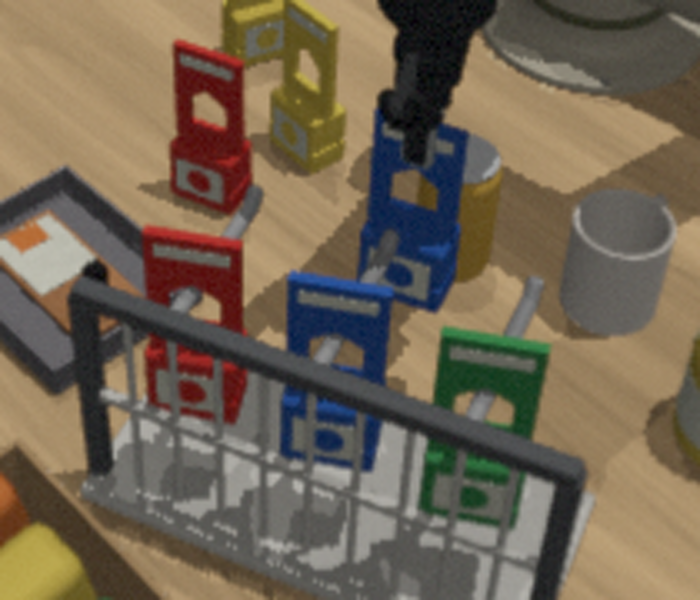

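Call:
step_arm([
  {"xyz": [0.05,-0.03,0.05],"turn": [0,0,0],"gripper": -1},
  {"xyz": [0.1,0,0],"turn": [0,0,0],"gripper": -1},
  {"xyz": [0.15,0,0],"turn": [0,0,0],"gripper": -1},
  {"xyz": [0.15,0,0],"turn": [0,0,0],"gripper": -1},
  {"xyz": [0.15,0,0],"turn": [0,0,0],"gripper": -1},
  {"xyz": [0.15,0,0],"turn": [0,0,0],"gripper": -1},
  {"xyz": [0.15,0,0],"turn": [0,0,0],"gripper": -1},
  {"xyz": [0.15,0,0],"turn": [0,0,0],"gripper": -1},
  {"xyz": [0.15,0,0],"turn": [0,0,0],"gripper": -1},
  {"xyz": [0.15,0,0],"turn": [0,0,0],"gripper": -1},
  {"xyz": [0.1,0,0],"turn": [0,0,0],"gripper": -1},
  {"xyz": [0,0,0],"turn": [0,0,0],"gripper": -1},
])

```text
time_s: 26.62
position: [0.5348, 0.2222, 0.2526]
tool_rot: [[0.921, 0.391, -0.0], [0.391, -0.921, 0.0], [-0.0, -0.0, -1.0]]
ft_force: [0.0, -0.6, -2.3]
grip_width: 0.0073
```

Call:
step_arm([
  {"xyz": [0.15,0,0],"turn": [0,0,0],"gripper": -1},
  {"xyz": [0.15,0,0],"turn": [0,0,0],"gripper": -1},
  {"xyz": [0.15,0,0],"turn": [0,0,0],"gripper": -1},
  {"xyz": [0.095,0,0],"turn": [0,0,0],"gripper": -1},
  {"xyz": [0,0,0],"turn": [0,0,0],"gripper": -1},
  {"xyz": [0,0,0.1],"turn": [0,0,0],"gripper": -1},
  {"xyz": [0,0,0.1],"turn": [0,0,0],"gripper": -1},
  {"xyz": [0,0,0.1],"turn": [0,0,0],"gripper": -1},
  {"xyz": [0,0,0.08],"turn": [0,0,0],"gripper": -1},
  {"xyz": [0,0,0.04],"turn": [0,0,0],"gripper": -1},
  {"xyz": [0,0,0],"turn": [0,0,0],"gripper": -1},
])

```text
time_s: 27.53
position: [0.554, 0.2305, 0.2359]
tool_rot: [[0.921, 0.391, -0.0], [0.391, -0.921, 0.0], [-0.0, -0.0, -1.0]]
ft_force: [-0.3, 0.3, -1.6]
grip_width: 0.0069
```

```bash
python3 g.py .4808 .1983 .234 23; python3 - <<'E'
from m import *
im,d=shot('scene','scene11')
X=np.array([np.cos(np.radians(23)),np.sin(np.radians(23))]);Y=np.array([-X[1],X[0]])
p=hdr('blue','11',(.45,.75,.1,.4),(.05,.28),'scene')[0][1]
for nm,q in (('new',p[p[:,:2]@X<.63]),('hung',p[p[:,:2]@X>.645])):
  for lo,hi in((.08,.13),(.21,.27)):
    r=q[(q[:,2]>lo)&(q[:,2]<hi)]; a,b=r[:,:2]@X,r[:,:2]@Y
    if len(r)>3: print(nm,lo,len(r),'along',np.median(a).round(4),'lat',b.min().round(4),b.max().round(4),'z',r[:,2].min().round(4),r[:,2].max().round(4))
E
```

```text
t 27.53 pos [0.554  0.2305 0.2359] th 22.99 tilt [-0.0004  0.    ] w 0.0069 F [-0.3  0.3 -1.6]
  turn z total -0.001  xyz total after turn [-1.999  0.026  0.047]
new 0.08 54 along 0.6172 lat -0.0158 0.0273 z 0.1029 0.1293
new 0.21 178 along 0.6034 lat -0.0362 0.0271 z 0.2101 0.2611
hung 0.08 124 along 0.6826 lat -0.0305 0.0304 z 0.0931 0.1299
hung 0.21 338 along 0.6653 lat -0.0328 0.0277 z 0.21 0.2509
```

Call:
step_arm([
  {"xyz": [0,0,0.03],"turn": [0,0,0],"gripper": -1},
  {"xyz": [0,0,0.03],"turn": [0,0,0],"gripper": -1},
  {"xyz": [0,0,0],"turn": [0,0,0],"gripper": -1},
  {"xyz": [0,0,0],"turn": [0,0,0],"gripper": -1},
])

```text
time_s: 27.92
position: [0.5544, 0.2307, 0.2354]
tool_rot: [[0.92, 0.391, 0.003], [0.391, -0.921, 0.001], [0.003, 0.0, -1.0]]
ft_force: [-3.0, 0.9, 7.8]
grip_width: 0.0073
```

Call:
step_arm([
  {"xyz": [0,0,-0.04],"turn": [0,0,0],"gripper": -1},
  {"xyz": [0,0,0],"turn": [0,0,0],"gripper": -0.75},
  {"xyz": [0,0,0],"turn": [0,0,0],"gripper": -0.6},
  {"xyz": [0,0,0],"turn": [0,0,0],"gripper": -0.4},
  {"xyz": [0,0,0],"turn": [0,0,0],"gripper": -0.4},
  {"xyz": [0,0,0],"turn": [0,0,0],"gripper": -0.4},
  {"xyz": [0,0,-0.2],"turn": [0,0,0],"gripper": -0.4},
  {"xyz": [0,0,-0.4],"turn": [0,0,0],"gripper": -0.4},
  {"xyz": [0,0,-0.6],"turn": [0,0,0],"gripper": -0.4},
  {"xyz": [0,0,-0.8],"turn": [0,0,0],"gripper": -0.4},
  {"xyz": [0,0,-0.6],"turn": [0,0,0],"gripper": 0},
  {"xyz": [0,0,0],"turn": [0,0,0],"gripper": 0},
])

```text
time_s: 28.92
position: [0.555, 0.2307, 0.3454]
tool_rot: [[0.92, 0.391, 0.01], [0.391, -0.921, 0.002], [0.01, 0.002, -1.0]]
ft_force: [-0.4, 0.7, -0.1]
grip_width: 0.0427
```

```bash
cat > chk.py <<'E'
from m import *
def chk(col,tag,cut):
    X=np.array([np.cos(np.radians(23)),np.sin(np.radians(23))]);Y=np.array([-X[1],X[0]])
    p=hdr(col,tag,(.45,.75,.05,.4),(.05,.28),'scene')[0][1]
    for nm,q in (('new',p[p[:,:2]@X<cut-.01]),('hung',p[p[:,:2]@X>cut+.005])):
      for lo,hi in((.08,.13),(.21,.28)):
        r=q[(q[:,2]>lo)&(q[:,2]<hi)]; a,b=r[:,:2]@X,r[:,:2]@Y
        if len(r)>3:
          print(col,nm,lo,len(r),'along',np.median(a).round(4),'lat',b.min().round(4),b.max().round(4),'slope',np.degrees(np.arctan(np.polyfit(b,a,1)[0])).round(1),'z',r[:,2].max().round(4))
E
python3 g.py .4485 -.066 .32 19.6; python3 - <<'E'
from chk import *
shot('scene','scene12')
chk('blue','12',.64)
fit('red','12',(.2,.53,-.3,.15),(.1,.17)); 
E
```

```text
t 28.92 pos [0.555  0.2307 0.3454] th 23.0 tilt [0.0098 0.002 ] w 0.0427 F [-0.4  0.7 -0.1]
  turn z total 0.741  xyz total after turn [-4.996  6.095  0.634]
blue new 0.08 61 along 0.618 lat -0.0157 0.0287 slope -19.1 z 0.1298
blue new 0.21 306 along 0.6033 lat -0.0355 0.0282 slope 1.2 z 0.2492
blue hung 0.08 124 along 0.6828 lat -0.0308 0.0307 slope -13.4 z 0.1299
blue hung 0.21 346 along 0.6652 lat -0.0341 0.0276 slope -12.8 z 0.2503Traceback (most recent call last):
  File "<stdin>", line 4, in <module>
  File "m.py", line 14, in fit
    for n,p in hdr(col,tag,box,zr):
               ~~~^^^^^^^^^^^^^^^^
  File "m.py", line 7, in hdr
    f=np.load(f'pics/{n}{tag}.npz'); P=cloud(n,f['d']); hsv=cv2.cvtColor(f['im'],cv2.COLOR_RGB2HSV).astype(int)
    fid = stack.enter_context(open(os.fspath(file), "rb"))
                              ~~~~^^^^^^^^^^^^^^^^^^^^^^^
FileNotFoundError: [Errno 2] No such file or directory: 'pics/top12.npz'
```

```bash
python3 - <<'E'
from m import *
shot('top','top12')
fit('red','12',(.2,.53,-.3,.15),(.1,.17)); fit('red','12',(.2,.53,-.3,.15),(.15,.17))
E
python3 g.py .4487 -.066 .22 19.6
```

```text
red scene 285 mid [ 0.453  -0.0624] ang 109.5 len 0.0674 z 0.1 0.16
red top 60 mid [ 0.4482 -0.0658] ang 109.7 len 0.0622 z 0.113 0.167
red scene 84 mid [ 0.4519 -0.0633] ang 109.3 len 0.0653 z 0.15 0.16
red top 46 mid [ 0.4485 -0.0657] ang 110.2 len 0.0622 z 0.151 0.167
t 29.02 pos [0.5542 0.2305 0.3402] th 23.0 tilt [0.0019 0.0004] w 0.0428 F [-0.2  0.6 -1. ]
  turn z total 0.741  xyz total after turn [-4.972  6.099  3.004]
```

Call:
step_arm([
  {"xyz": [-0.115,0.175,0],"turn": [0,0,0.741],"gripper": 0},
  {"xyz": [-0.35,0.4,0],"turn": [0,0,0],"gripper": 0},
  {"xyz": [-0.6,0.7,0],"turn": [0,0,0],"gripper": 0},
  {"xyz": [-0.6,0.75,0],"turn": [0,0,0],"gripper": 0},
  {"xyz": [-0.6,0.75,0],"turn": [0,0,0],"gripper": 0},
  {"xyz": [-0.6,0.75,0],"turn": [0,0,0],"gripper": 0},
  {"xyz": [-0.6,0.75,0.2],"turn": [0,0,0],"gripper": 0},
  {"xyz": [-0.6,0.75,0.4],"turn": [0,0,0],"gripper": 0},
  {"xyz": [-0.5,0.6,0.5],"turn": [0,0,0],"gripper": 0},
  {"xyz": [-0.4,0.45,0.6],"turn": [0,0,0],"gripper": 0},
  {"xyz": [0,0,0.7],"turn": [0,0,0],"gripper": 0},
  {"xyz": [0,0,0.4],"turn": [0,0,0],"gripper": 0},
  {"xyz": [0,0,0.2],"turn": [0,0,0],"gripper": 0},
  {"xyz": [0,0,0],"turn": [0,0,0],"gripper": 0},
  {"xyz": [0,0,0],"turn": [0,0,0],"gripper": 0},
])

```text
time_s: 30.27
position: [0.4492, -0.065, 0.2194]
tool_rot: [[0.942, 0.336, -0.0], [0.336, -0.942, 0.0], [-0.0, -0.0, -1.0]]
ft_force: [0.4, 0.1, 0.5]
grip_width: 0.0424
```

```bash
python3 g.py .4486 -.065 .145 19.6; python3 - <<'E'
from m import *
shot('scene','scene13')
p=hdr('red','13',(.2,.53,-.3,.15),(.02,.11),'scene')[0][1]; q=hdr('red','12',(.2,.53,-.3,.15),(.02,.11),'scene')[0][1]
print(len(p),p.mean(0),len(q),q.mean(0))
E
```

```text
t 30.27 pos [ 0.4492 -0.065   0.2194] th 19.62 tilt [-0.0005  0.0002] w 0.0424 F [0.4 0.1 0.5]
  turn z total 0.004  xyz total after turn [-0.014 -0.004  1.86 ]
468 [ 0.45614655 -0.05549196  0.0608985 ] 463 [ 0.45647169 -0.05589744  0.06248034]
```

Call:
step_arm([
  {"xyz": [-0.014,0,0.3],"turn": [0,0,0],"gripper": 0},
  {"xyz": [0,0,0.5],"turn": [0,0,0],"gripper": 0},
  {"xyz": [0,0,0.5],"turn": [0,0,0],"gripper": 0},
  {"xyz": [0,0,0.36],"turn": [0,0,0],"gripper": 0},
  {"xyz": [0,0,0.2],"turn": [0,0,0],"gripper": 0},
  {"xyz": [0,0,0],"turn": [0,0,0],"gripper": 0},
  {"xyz": [0,0,0],"turn": [0,0,0],"gripper": -0.4},
  {"xyz": [0,0,0],"turn": [0,0,0],"gripper": -0.7},
  {"xyz": [0,0,0],"turn": [0,0,0],"gripper": -1},
  {"xyz": [0,0,0],"turn": [0,0,0],"gripper": -1},
  {"xyz": [0,0,0],"turn": [0,0,0],"gripper": -1},
  {"xyz": [0,0,-0.2],"turn": [0,0,0],"gripper": -1},
  {"xyz": [0,0,-0.4],"turn": [0,0,0],"gripper": -1},
  {"xyz": [0,0,-0.7],"turn": [0,0,0],"gripper": -1},
  {"xyz": [0,0,-0.7],"turn": [0,0,0],"gripper": -1},
  {"xyz": [0,0,-0.6],"turn": [0,0,0],"gripper": -1},
  {"xyz": [0,0,-0.3],"turn": [0,0,0],"gripper": -1},
  {"xyz": [0,0,0],"turn": [0,0,0],"gripper": -1},
  {"xyz": [0,0,0],"turn": [0,0,0],"gripper": -1},
], squeeze=60)

```text
time_s: 31.9
position: [0.4482, -0.0652, 0.2609]
tool_rot: [[0.942, 0.335, 0.0], [0.335, -0.942, -0.0], [0.0, 0.0, -1.0]]
ft_force: [0.5, 0.6, -1.7]
grip_width: 0.0068
```

```bash
python3 - <<'E'
import sys; from g import *
from m import *
X=np.array([np.cos(np.radians(23)),np.sin(np.radians(23))]);Y=np.array([-X[1],X[0]])
t=.515*X-.1055*Y; print(t); go([*t,.258],23)
shot('scene','scene14')
p=hdr('red','14',(.35,.53,-.15,.03),(.08,.36),'scene')[0][1]; print(len(p),p[:,2].min())
E
```

```text
[0.51528213 0.10411327]
t 31.9 pos [ 0.4482 -0.0652  0.2609] th 19.6 tilt [ 0.0002 -0.0001] w 0.0068 F [ 0.5  0.6 -1.7]
  turn z total -0.743  xyz total after turn [ 3.197 -3.242  0.072]
802 0.1169374600661065
```

Call:
step_arm([
  {"xyz": [0,0,0],"turn": [0,0,-0.743],"gripper": -1},
  {"xyz": [0.2,-0.2,0],"turn": [0,0,0],"gripper": -1},
  {"xyz": [0.35,-0.35,0],"turn": [0,0,0],"gripper": -1},
  {"xyz": [0.4,-0.4,0],"turn": [0,0,0],"gripper": -1},
  {"xyz": [0.45,-0.45,0],"turn": [0,0,0],"gripper": -1},
  {"xyz": [0.45,-0.45,0],"turn": [0,0,0],"gripper": -1},
  {"xyz": [0.45,-0.45,0],"turn": [0,0,0],"gripper": -1},
  {"xyz": [0.4,-0.4,0],"turn": [0,0,0],"gripper": -1},
  {"xyz": [0.3,-0.35,0.04],"turn": [0,0,0],"gripper": -1},
  {"xyz": [0.197,-0.192,0.032],"turn": [0,0,0],"gripper": -1},
  {"xyz": [0,0,0],"turn": [0,0,0],"gripper": -1},
  {"xyz": [0,0,0],"turn": [0,0,0],"gripper": -1},
  {"xyz": [0,0,0],"turn": [0,0,0],"gripper": -1},
])

```text
time_s: 33.03
position: [0.5153, 0.1032, 0.2576]
tool_rot: [[0.921, 0.39, -0.001], [0.39, -0.921, -0.0], [-0.001, -0.0, -1.0]]
ft_force: [-0.1, -0.6, -1.6]
grip_width: 0.0072
```

```bash
python3 - <<'E'
from g import *
from m import *
X=np.array([np.cos(np.radians(23)),np.sin(np.radians(23))]);Y=np.array([-X[1],X[0]])
t=.515*X-.1055*Y; go([*t,.253],23)
im,d=shot('scene','scene15')
p=hdr('red','15',(.4,.56,.03,.2),(.07,.28),'scene')[0][1]
for lo in np.arange(.08,.28,.02):
    q=p[(p[:,2]>lo)&(p[:,2]<lo+.02)]; a,b=q[:,:2]@X,q[:,:2]@Y
    if len(q)>3: print(lo.round(2),len(q),'along',np.median(a).round(4),'lat',b.min().round(4),b.max().round(4))
print(p[:,2].min())
E
```

```text
t 33.03 pos [0.5153 0.1032 0.2576] th 22.96 tilt [-0.001  -0.0003] w 0.0072 F [-0.1 -0.6 -1.6]
  turn z total -0.008  xyz total after turn [ 0.008 -0.021  0.114]
0.1 49 along 0.5332 lat -0.1336 -0.0728
0.12 73 along 0.5342 lat -0.1282 -0.0726
0.14 82 along 0.5335 lat -0.1347 -0.0726
0.16 262 along 0.5247 lat -0.1367 -0.073
0.18 136 along 0.5179 lat -0.1365 -0.0723
0.2 86 along 0.5178 lat -0.1371 -0.0728
0.22 120 along 0.5184 lat -0.1379 -0.0724
0.24 75 along 0.5178 lat -0.1368 -0.0731
0.26 45 along 0.517 lat -0.1357 -0.0733
0.1095841746959807
```

Call:
step_arm([
  {"xyz": [0.05,0,0.06],"turn": [0,0,0],"gripper": -1},
  {"xyz": [0.1,0,0],"turn": [0,0,0],"gripper": -1},
  {"xyz": [0.15,0,0],"turn": [0,0,0],"gripper": -1},
  {"xyz": [0.15,0,0],"turn": [0,0,0],"gripper": -1},
  {"xyz": [0.15,0,0],"turn": [0,0,0],"gripper": -1},
  {"xyz": [0.15,0,0],"turn": [0,0,0],"gripper": -1},
  {"xyz": [0.15,0,0],"turn": [0,0,0],"gripper": -1},
  {"xyz": [0.15,0,0],"turn": [0,0,0],"gripper": -1},
  {"xyz": [0.15,0,0],"turn": [0,0,0],"gripper": -1},
  {"xyz": [0.15,0,0],"turn": [0,0,0],"gripper": -1},
  {"xyz": [0.15,0,0],"turn": [0,0,0],"gripper": -1},
  {"xyz": [0.1,0,0],"turn": [0,0,0],"gripper": -1},
  {"xyz": [0,0,0],"turn": [0,0,0],"gripper": -1},
])

```text
time_s: 34.17
position: [0.5751, 0.1293, 0.2553]
tool_rot: [[0.92, 0.391, -0.0], [0.391, -0.92, 0.0], [-0.0, -0.0, -1.0]]
ft_force: [0.1, -0.9, -1.1]
grip_width: 0.0068
```

Call:
step_arm([
  {"xyz": [0.15,0,0],"turn": [0,0,0],"gripper": -1},
  {"xyz": [0.15,0,0],"turn": [0,0,0],"gripper": -1},
  {"xyz": [0.15,0,0],"turn": [0,0,0],"gripper": -1},
  {"xyz": [0.08,0,0],"turn": [0,0,0],"gripper": -1},
  {"xyz": [0,0,0],"turn": [0,0,0],"gripper": -1},
  {"xyz": [0,0,0.1],"turn": [0,0,0],"gripper": -1},
  {"xyz": [0,0,0.1],"turn": [0,0,0],"gripper": -1},
  {"xyz": [0,0,0.1],"turn": [0,0,0],"gripper": -1},
  {"xyz": [0,0,0.1],"turn": [0,0,0],"gripper": -1},
  {"xyz": [0,0,0.06],"turn": [0,0,0],"gripper": -1},
  {"xyz": [0,0,0],"turn": [0,0,0],"gripper": -1},
  {"xyz": [0,0,0],"turn": [0,0,0],"gripper": -1},
])

```text
time_s: 35.17
position: [0.5939, 0.1373, 0.2371]
tool_rot: [[0.921, 0.391, -0.0], [0.391, -0.921, 0.0], [-0.0, -0.0, -1.0]]
ft_force: [0.1, -0.2, -1.2]
grip_width: 0.0068
```

Call:
step_arm([
  {"xyz": [0,0,0.03],"turn": [0,0,0],"gripper": -1},
  {"xyz": [0,0,0.03],"turn": [0,0,0],"gripper": -1},
  {"xyz": [0,0,0],"turn": [0,0,0],"gripper": -1},
  {"xyz": [0,0,0],"turn": [0,0,0],"gripper": -1},
])

```text
time_s: 35.5
position: [0.5941, 0.1374, 0.2355]
tool_rot: [[0.92, 0.391, 0.001], [0.391, -0.92, 0.0], [0.001, 0.0, -1.0]]
ft_force: [-0.5, -0.0, 3.5]
grip_width: 0.0068
```

Contact with the peg; release and lift.

Call:
step_arm([
  {"xyz": [0,0,-0.02],"turn": [0,0,0],"gripper": -1},
  {"xyz": [0,0,0],"turn": [0,0,0],"gripper": -0.75},
  {"xyz": [0,0,0],"turn": [0,0,0],"gripper": -0.6},
  {"xyz": [0,0,0],"turn": [0,0,0],"gripper": -0.4},
  {"xyz": [0,0,0],"turn": [0,0,0],"gripper": -0.4},
  {"xyz": [0,0,0],"turn": [0,0,0],"gripper": -0.4},
  {"xyz": [0,0,-0.2],"turn": [0,0,0],"gripper": -0.4},
  {"xyz": [0,0,-0.4],"turn": [0,0,0],"gripper": -0.4},
  {"xyz": [0,0,-0.6],"turn": [0,0,0],"gripper": -0.4},
  {"xyz": [0,0,-0.8],"turn": [0,0,0],"gripper": -0.4},
  {"xyz": [0,0,-0.6],"turn": [0,0,0],"gripper": 0},
  {"xyz": [-0.5,0,0],"turn": [0,0,0],"gripper": 0},
  {"xyz": [-0.9,0,0],"turn": [0,0,0],"gripper": 0},
  {"xyz": [-0.9,0,0],"turn": [0,0,0],"gripper": 0},
  {"xyz": [-0.9,0,0],"turn": [0,0,0],"gripper": 0},
  {"xyz": [-0.8,0,0],"turn": [0,0,0],"gripper": 0},
  {"xyz": [-0.5,0,0],"turn": [0,0,0],"gripper": 0},
  {"xyz": [0,0,0],"turn": [0,0,0],"gripper": 0},
  {"xyz": [0,0,0],"turn": [0,0,0],"gripper": 0},
])

```text
time_s: 37.08
position: [0.428, 0.0668, 0.3407]
tool_rot: [[0.921, 0.39, 0.002], [0.39, -0.921, -0.0], [0.002, 0.001, -1.0]]
ft_force: [-0.2, 0.3, -0.4]
grip_width: 0.043
```

```bash
python3 - <<'E'
from chk import *
im,d=shot('scene','scene16'); shot('top','top16')
chk('blue','16',.64); chk('red','16',.64)
a=im[60:310,140:430,::-1]; cv2.imwrite('pics/s16c.png',cv2.resize(a,(696,600),interpolation=cv2.INTER_CUBIC))
print(at('scene',*[0,0],0) is not None, env.observe()['time_s'])
for c in('red','blue','green'): fit(c,'16',(.4,.75,.05,.4),(.22,.26)) if c=='green' else None
E
```

```text
blue new 0.08 60 along 0.6175 lat -0.0157 0.0286 slope -20.1 z 0.1296
blue new 0.21 323 along 0.6034 lat -0.0353 0.0285 slope 1.8 z 0.2493
blue hung 0.08 123 along 0.683 lat -0.0308 0.0308 slope -14.2 z 0.129
blue hung 0.21 345 along 0.6654 lat -0.0345 0.0278 slope -12.3 z 0.2497
red new 0.08 75 along 0.6081 lat -0.1314 -0.0713 slope -19.5 z 0.1295
red new 0.21 306 along 0.6036 lat -0.136 -0.0713 slope 0.0 z 0.2493
red hung 0.08 161 along 0.684 lat -0.1301 -0.0692 slope -20.3 z 0.1297
red hung 0.21 360 along 0.6686 lat -0.1354 -0.0721 slope -13.3 z 0.2498
True 37.1833
green scene 217 mid [0.5768 0.3494] ang 126.2 len 0.0597 z 0.22 0.25
green top 50 mid [0.5741 0.3464] ang 126.3 len 0.0631 z 0.238 0.255
```

View pics/s16c.png

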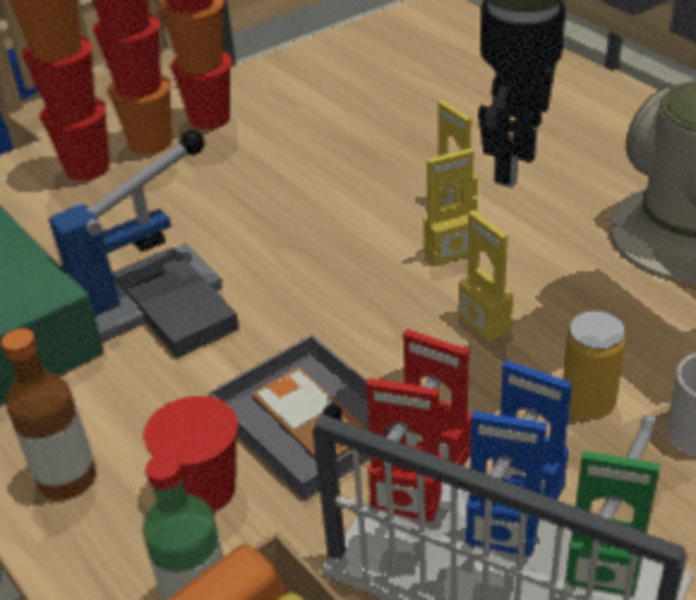

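Call:
step_arm([
  {"xyz": [0,0,0],"turn": [0,0,0],"gripper": 0},
  {"xyz": [0,0,0],"turn": [0,0,0],"gripper": 0},
  {"xyz": [0,0,0],"turn": [0,0,0],"gripper": 0},
  {"xyz": [0,0,0],"turn": [0,0,0],"gripper": 0},
  {"xyz": [0,0,0],"turn": [0,0,0],"gripper": 0},
  {"xyz": [0,0,0],"turn": [0,0,0],"gripper": 0},
])

```text
time_s: 37.68
position: [0.4284, 0.067, 0.3395]
tool_rot: [[0.92, 0.391, -0.0], [0.391, -0.92, 0.0], [-0.0, -0.0, -1.0]]
ft_force: [-1.0, 0.2, 0.0]
grip_width: 0.0428
```

```bash
python3 -c "
from rig import order; print(order.close_job())"
```

```text
the job is handed in; nothing more can be done
None
```

The job is handed in at about 38 s; the rig reported no verdict.

- **Stamping:** I laid the board on the press bed with its orange field under the stamp and pulled the lever down onto its stop. The force rose to about 29 N there. I then eased it up at about 0.45 rad/s until it met its upper stop.
- **Filing and hanging:** I filed the board in the grey tray. The new blue pack went on the middle peg and the new red pack on the right-hand peg, as seen in the top camera. There was no new green pack in any picture.

**Last checks:**
- Both new packs hang about 62–65 mm in front of the first pack of their colour, with matching top heights.
- They sit about 13 mm sideways in those packs' frames, against a limit of 25 mm. The first packs hang about 13° askew, and the new ones are square to their pegs. That gives about 0.22 rad between them, against a limit of 0.4.
- Between the last two measurements of the blue pack, about 8 s apart, it had not shifted. The red pack was measured only once after release.
- The first packs sit within a few millimetres of their start positions.
- The board looks flat in the tray and the lever is up. The bystanders and yellow look-alikes look untouched.

**Not measured or out of line:**
- The lever angle was never measured directly. I judged it by force and pictures, and the grip slipped a few millimetres on the knob at both stops.
- The line fits to the bodies of the hanging packs gave slopes of 13–20°, unlike their header plates. I put this down to parts of the bodies being hidden from the camera and did not check further.

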